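# Back the seeding carousel up to the missed pot

## Robot

A 6-joint arm with a two-finger parallel gripper is mounted at the origin on the work surface. World frame = base frame: x ahead of the robot, y to its left, z up, the work surface at z = 0. Lengths are in m, angles in rad, forces in N, time in s.
With the tool pointing down it reaches from about 0.425 to 0.95 m from the base axis. Payload 3.5 kg.
Tool frame: the origin (TCP) lies on the centre line of the jaws, within the pads' length; the fingertips stand 11 mm ahead of it and the grasp point (between the pads) lies 8 mm behind it; x points along the fingers, y is the direction in which the jaws open and shut, and the axes are right-handed (so a half turn about x gives the same grasp; the last joint's range is limited). The gripper opens to 85 mm and grips with 20 to 120 N. Pads are 22 mm wide; open, the fingers measure 114 mm over their backs; the gripper's body (76 mm by 85 mm) begins 54 mm behind the grasp point. The pads swing forward as they close: fully open they stand 13 mm farther back than shut.
Start: joints at [1.119, 0.286, 1.577, -0, 1.279, -0.15], TCP at [0.201, 0.644, 0.242] pointing down, gripper open.
Joint ranges: [-2.77, 2.77], [-0.9, 2.22], [0.21, 2.48], [-1.53, 4.67], [0.24, 2.81], [-2.84, 2.84]. Speed limits (rad/s): [2.79, 2.79, 3.14, 3.14, 3.14, 3.14].

## Interface

Orientations are given as a unit quaternion [x, y, z, w].
In Python, from plant import ctrl gives the robot as it stands. The module is installed in compiled form; this text tells all that it offers.
- The arm moves only by the tool drive_tool, never from a script. Its argument "series" is a list of rows, each a list of 2 entries, a list of its own where there are three numbers: the shift along the tool's x, y, z in units of 50 mm (1.0 is 50 mm), then the turn, a rotation vector about the tool's x, y, z in degrees. A call has 1 to 5 rows; each row shifts and turns the pose as measured when the row begins, along the tool's axes as they then stand; what a row does not reach is not made up. A row lasts 1/10 s, in which the tool goes at most 50 mm and 8.59 degrees, less where a joint would pass 70% of its speed; a pose out of reach is approached as far as the arm can. A call is refused whole if a number of a shift passes 1 or a number of a turn 8.59, either way. A call with a gripper value outside its range is refused whole. "grip" is the gripper's target within -1 to 1 (fully open at 1, half-way at 0, shut at -1), set as the call begins (left out, the last holds). The fingers move at their own pace and stop on an object; "newtons" is the grip in N (left out, the last holds). Time passes only in rows, so rows that do not move let the fingers close. It gives the time, the measured TCP pose, the force and the opening at its end, in the units of the state.
- ctrl.get_state(): the state, without advancing time (a new reading comes with each control period).
- ctrl.read_camera(name): name is "scene" or "top" or "wrist"; returns a dict with "img" (400x640x3 uint8, red, green, blue), "camera_matrix" (3x3 intrinsics, pixels), "R" (3x3) and "t" (3): a world point X has camera coordinates R X + t. Camera axes: x right, y down, z forward; pixel columns grow to the right and rows downward; lengths in m; the calibration is good to about 2 mm. A picture is of the moment at which its call begins. There is no depth.
- ctrl.sign_off(): hands the job in, once; it reports no verdict.
The state is a dict: "time": time; "qpos": joint angles; "dq": joint speeds; "joint_efforts": joint torques, N m; "eef_pos": TCP position; "tcp_rot": TCP orientation; "contact_force": force on the tool from outside, world axes, zero at the start; "wrist_torque": the same for the moment, N m; "opening": opening from 0.0 (shut) to 1.0 (fully open).
Only numpy, scipy, OpenCV 4.12 (cv2) and the standard library are available. Lean on these libraries where they do the work, as an engineer would, in place of code of your own. Each camera call takes 0.05 s, during which the arm holds its last target.

## Task

The pot carousel was turned past an empty pot. Lift the holding pawl and lay it over backwards, turn the wheel back (counter-clockwise from above) by its crank until the empty pot is back under the seed spout, then put the pawl down again and, with the crank, press the wheel back against it gently but firmly for a moment so that the tooth bears on the pawl and proves that it holds. Never force the wheel or the pawl, and leave the jar, cup and seedling beside it alone.

Things in the scene. Friction and masses are not known exactly. Their poses are not given: they have to be found in the camera images.
- carousel: Fixed frame of the seeding carousel on the table: a black base plate 360 x 360 x 12 mm with the wheel on it, the seed spout and the pawl bracket. Origin on the wheel's axis at table level, z up.
- wheel: Aluminium wheel, 336 mm across, on an upright axis (its z); origin as the carousel's. Ten pots, 60 mm across, at 105 mm radius, tops at 90 mm. A dark ring of ten ratchet teeth 36 degrees apart at 150 mm radius, tops at 48 mm, is clamped on by hand, good only to 3 degrees either way. Clockwise clicks past the pawl; counter-clockwise a tooth stops on it. 2 N at the crank turns it; it stays where left.
- pawl: Steel pawl arm, 14 mm wide, 10 mm thick; origin on its hinge, 75 mm above the table and 240 mm from the wheel's axis. Its x points along the arm towards the wheel, z up when down. It turns about its -y: 0 down in a notch, up to 0.13 rad on a tooth, laid back on its stop at 2.15 rad; past about 1.75 it falls back by its own weight and stays, before that it falls down. Weighs 0.15 kg.
- pawl_pin (a point): Middle of the free length of the pawl's side pin: a level steel pin, 9 mm thick, 45 mm of it free, sticking out along the pawl's y, to be pinched or hooked and swung up. In the pawl's frame at x 50, y 33, z 0 mm, so it swings on a 50 mm circle about the hinge. Down, it is 75 mm above the table; under it are the wheel's rim (36 mm, teeth 48 mm high) and base plate. The pin turns freely in a light grip.
- crank_knob (a point): Middle of the upright black crank knob on the wheel: 22 mm thick, 40 mm tall, from 110 to 150 mm above the table, 88 mm from the wheel's axis on a flat bar 20 mm wide above the pots. A steady push back of 8 to 25 N on it (about 11 is right) for a second proves the pawl; over 28 N bends it (limit 16 N at the tooth). Nothing gives at the stop: a millimetre more is several newtons.
- missed_pot (a point): Centre of the open top of the only empty pot (hollow and dark; the other nine are full of seed), 105 mm from the wheel's axis, 90 mm above the table. It starts 39 to 81 degrees clockwise of the spout. When its tooth bears on the lowered pawl it is under the spout, to 3 degrees either way: where exactly must be felt. Lower the pawl while the pot is still 5 to 20 degrees clockwise of the spout, or it misses the notch.
- spout_mouth (a point): Lower end of the seed spout, a steel tube 16 mm thick under a white hopper fixed to the frame; 114 mm above the table, 105 mm from the wheel's axis.
- seed_jar: Closed amber seed jar, 60 mm across, 85 mm tall, standing beside the wheel; leave it alone. Origin under its centre.
- cup: White plastic cup, 64 mm across, 70 mm tall, standing by the pawl; leave it alone. Origin under its centre.
- seedling: Seedling pot with greens, 58 mm across, 75 mm tall, beside the wheel; leave it alone. Origin under its centre.

How it is judged:
By the outcome, as a careful person would: the job done as asked, in the order asked, and still so for the second after the job is handed in, with the robot touching nothing.
It also fails if it takes over 72 s, if anything falls off the work surface, if the arm or the gripper's body presses on something with over 40 N, if the wrist force passes 120 N, or if a joint passes its speed limit or range.

## Working session

There is one attempt and no reset: what is moved stays moved. The work goes in short steps, Python scripts to look and compute and a tool call to move; the robot and the scene stay as the last step left them, time stands still between calls to the robot, and variables do not carry over. Pictures are saved under pics/ and viewed, and the job is handed in when it is done.

Besides the shell and the picture viewer there is one more tool, called after "Emit:" by a JSON object that holds its "name" and its "arguments", one argument or row to a line. drive_tool: Moves the arm, as the interface text tells. Its arguments: {"type":"object","properties":{"series":{"type":"array"},"grip":{"type":"number"},"newtons":{"type":"number"}},"required":["series"]}

```bash
mkdir -p pics; ls; cat > h.py <<'E'
import numpy as np, cv2
from plant import ctrl
def snap(name,fn,crop=None,scale=1):
    d=ctrl.read_camera(name); im=cv2.cvtColor(d['img'],cv2.COLOR_RGB2BGR)
    np.savez('pics/'+fn+'.npz',K=d['camera_matrix'],R=d['R'],t=d['t'],img=im)
    if crop: im=im[crop[1]:crop[3],crop[0]:crop[2]]
    if scale!=1: im=cv2.resize(im,None,fx=scale,fy=scale,interpolation=cv2.INTER_CUBIC)
    cv2.imwrite('pics/'+fn+'.png',im)
def load(fn): return np.load('pics/'+fn+'.npz')
def back(fn,u,v,z):
    d=load(fn); r=d['R'].T@np.linalg.inv(d['K'])@np.array([u,v,1.]); c=-d['R'].T@d['t']
    return c+r*(z-c[2])/r[2]
def proj(fn,X):
    d=load(fn); p=d['K']@(d['R']@np.array(X)+d['t']); return p[:2]/p[2]
def st():
    s=ctrl.get_state()
    for k,v in s.items(): print(k,np.round(v,4))
E
python3 - <<'E'
from h import *
snap('scene','s0');snap('top','t0');snap('wrist','w0');st()
for n in 's0','t0': 
  d=load(n);print(-d['R'].T@d['t'],d['R'])
E
```

```text
pics
time 0.15
qpos [ 1.119   0.287   1.5778 -0.      1.2786 -0.15  ]
dq [-0.0007 -0.0015 -0.0033  0.0007 -0.0027 -0.0007]
joint_efforts [ 1.00000e-03 -4.06603e+01 -2.93142e+01 -1.00000e-04  3.90000e-03
 -0.00000e+00]
eef_pos [0.2004 0.644  0.2412]
tcp_rot [ 0.1057  0.6993 -0.1069  0.6989]
contact_force [-1.1163 -0.5461 -0.714 ]
wrist_torque [ 0.0065 -0.0096  0.0062]
opening 0.9993
[1.07051898 0.65415699 1.09136891] [[-0.7843121   0.62032211  0.00741679]
 [ 0.46138317  0.59126431 -0.66146208]
 [-0.41470484 -0.51537073 -0.74994193]]
[ 0.40208668 -0.02631928  0.96749223] [[-2.13684151e-04 -9.99976653e-01 -6.82991580e-03]
 [-9.90088384e-01  1.17079243e-03 -1.40440809e-01]
 [ 1.40445527e-01  6.73221033e-03 -9.90065519e-01]]
```

View pics/s0.png

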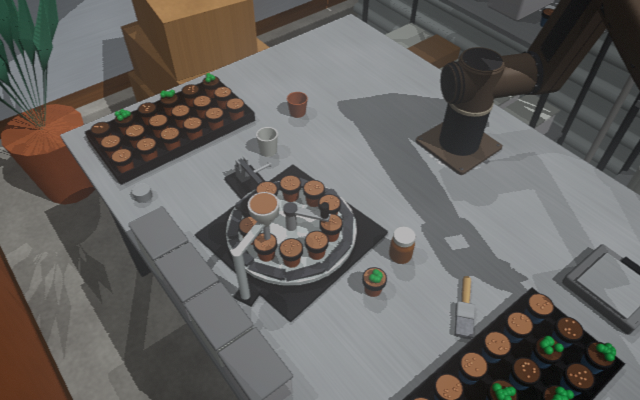

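View pics/t0.png

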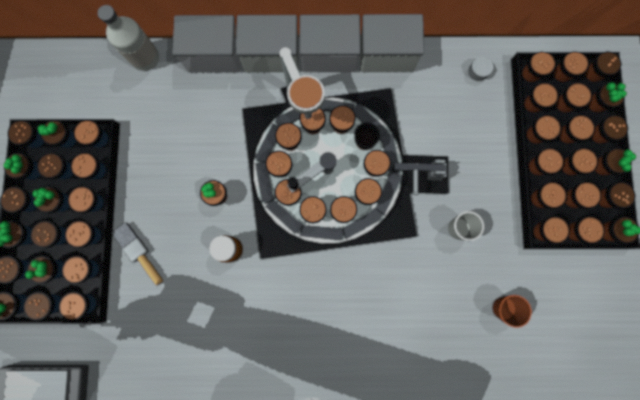

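View pics/w0.png

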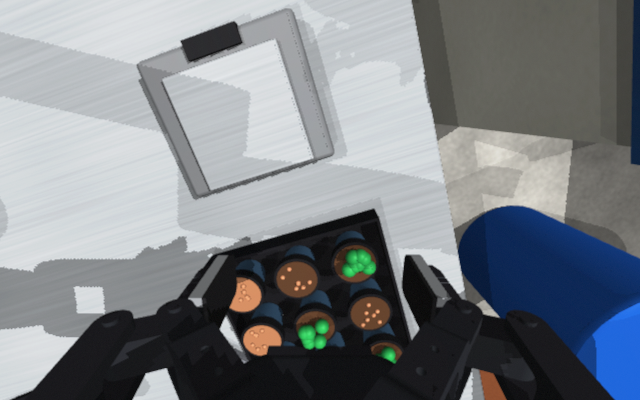

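```bash
python3 - <<'E'
from h import *
im=load('t0')['img']; c=im[70:270,235:495]; cv2.imwrite('pics/t0c.png',cv2.resize(c,None,fx=3,fy=3,interpolation=cv2.INTER_CUBIC))
im=load('s0')['img']; c=im[120:310,190:430]; cv2.imwrite('pics/s0c.png',cv2.resize(c,None,fx=3,fy=3,interpolation=cv2.INTER_CUBIC))
E
```

```text
(no output)
```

View pics/t0c.png

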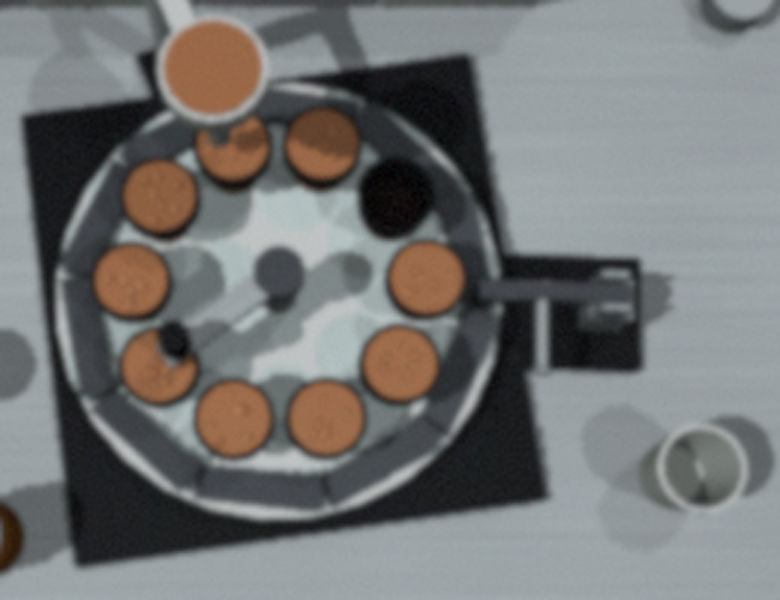

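View pics/s0c.png

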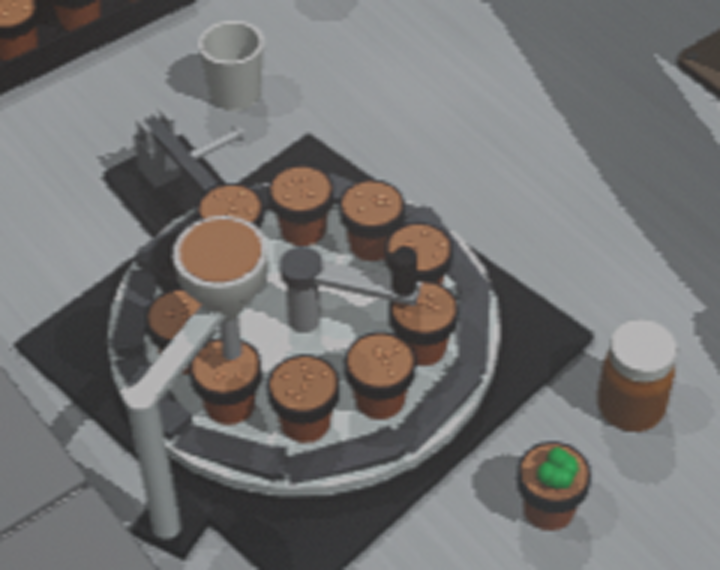

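```bash
cat > fit.py <<'E'
from h import *
from scipy.optimize import least_squares
P=np.array([(232,147),(322,147),(396,199),(427,279),(401,365),(327,418),(234,418),(159,367),(132,281),(160,197)])/3+[235,70]
def f(p):
    r=[]
    for i,q in enumerate(P):
        a=p[2]-i*np.pi/5
        r+=list(proj('t0',[p[0]+.105*np.cos(a),p[1]+.105*np.sin(a),.09])-q)
    return r
s=least_squares(f,[.5,0,1.6]); print(s.x,np.degrees(s.x[2]),np.round(s.fun,1))
c=s.x[:2]
def rep(n,X):
    d=X[:2]-c; print(n,np.round(X,4),'r',round(np.hypot(*d),4),'ang',round(np.degrees(np.arctan2(d[1],d[0])),2))
t=lambda u,v:(u/3+235,v/3+70)
sc=lambda u,v:(u/3+190,v/3+120)
rep('knob top',back('t0',*t(175,336),.15))
rep('knob scene',back('s0',*sc(402,255),.15))
rep('hub',back('t0',*t(279,272),.11))
rep('hinge',back('t0',*t(632,292),.085))
rep('pawl near',back('t0',*t(485,290),.08))
rep('pin a',back('t0',*t(543,300),.075))
rep('pin b',back('t0',*t(543,371),.075))
rep('pinend sc',back('s0',*sc(240,133),.075))
rep('spout sc',back('s0',*sc(232,356),.114))
rep('hopper top',back('t0',*t(213,67),.2))
rep('cup rim',back('t0',*t(702,467),.07))
for u,v in [(140,55),(470,55),(548,497),(78,566),(22,117)]: rep('plate',back('t0',*t(u,v),.012))
rep('jar',back('t0',222,248,.085))
E
python3 fit.py
```

```text
[ 0.60954631 -0.03570994  0.3195932 ] 18.311341292995554 [ 0.3 -0.5  0.3 -0.7  0.3 -1.1 -0.   0.2 -0.2  0.2 -0.2  0.6 -0.1  0.8
 -0.   0.  -0.3  0.2 -0.   0.1]
knob top [0.5582 0.0334 0.15  ] r 0.0861 ang 126.62
knob scene [0.5589 0.0346 0.15  ] r 0.0866 ang 125.76
hub [ 0.6109 -0.0356  0.11  ] r 0.0014 ang 6.58
hinge [ 0.6019 -0.2871  0.085 ] r 0.2515 ang -91.73
pawl near [ 0.6047 -0.1835  0.08  ] r 0.1478 ang -91.87
pin a [ 0.5984 -0.2259  0.075 ] r 0.1905 ang -93.34
pin b [ 0.5467 -0.2242  0.075 ] r 0.1987 ang -108.44
pinend sc [ 0.5436 -0.2222  0.075 ] r 0.1979 ang -109.48
spout sc [0.709  0.0102 0.114 ] r 0.1096 ang 24.76
hopper top [0.7228 0.0071 0.2   ] r 0.1211 ang 20.7
cup rim [ 0.4783 -0.3358  0.07  ] r 0.3275 ang -113.62
plate [0.8116 0.0733 0.012 ] r 0.2296 ang 28.36
plate [ 0.8107 -0.1885  0.012 ] r 0.2526 ang -37.21
plate [ 0.4607 -0.2389  0.012 ] r 0.2519 ang -126.23
plate [0.4092 0.1147 0.012 ] r 0.2505 ang 143.1
plate [0.7605 0.1659 0.012 ] r 0.2518 ang 53.18
jar [0.4308 0.1858 0.085 ] r 0.2847 ang 128.9
```

```bash
cat >> h.py <<'E'
from scipy.spatial.transform import Rotation as Ro
C=np.array([.6095,-.0357]); PA=np.radians(-91.8)
D=np.array([np.cos(PA),np.sin(PA),0]); PX=-D; PY=np.cross([0,0,1],PX); H=np.r_[C,0]+.24*D+[0,0,.075]
def pin(th,y=.033): return H+.05*(np.cos(th)*PX+np.sin(th)*np.array([0,0,1]))+y*PY
def mkR(x,y):
    x=np.array(x,float);x/=np.linalg.norm(x); y=np.array(y,float); y-=x*(x@y); y/=np.linalg.norm(y)
    return np.c_[x,y,np.cross(x,y)]
def near(R,R0):
    R2=R@np.diag([1,-1,-1]); return min((R,R2),key=lambda q:Ro.from_matrix(R0.T@q).magnitude())
def Rpin(tilt): 
    t=np.radians(tilt); return mkR(-np.sin(t)*PY-np.array([0,0,np.cos(t)]),PX)
def cur():
    s=ctrl.get_state(); return s['eef_pos'],Ro.from_quat(s['tcp_rot']).as_matrix(),s
def plan(wps,step=.035,deg=8,nmax=5,pick=True):
    "wps: list of (pos,R)"
    p,R,s=cur(); p=np.array(p); n=0
    print('t',round(s['time'],2),'pos',np.round(p,4),'F',np.round(s['contact_force'],1),'op',round(s['opening'],3),'q',np.round(s['qpos'],2))
    for tp,tR in wps:
        tR=near(tR,R) if pick else tR
        rv=Ro.from_matrix(R.T@tR).as_rotvec(degrees=True)
        k=max(1,int(np.ceil(max(np.linalg.norm(tp-p)/step,np.linalg.norm(rv)/deg))))
        p0,R0=p,R; 
        for i in range(1,k+1):
            np_=p0+(tp-p0)*i/k; nR=R0@Ro.from_rotvec(rv*i/k,degrees=True).as_matrix()
            a=np.round(R.T@(np_-p)/.05,2); b=np.round(Ro.from_matrix(R.T@nR).as_rotvec(degrees=True),1)
            print([list(map(float,a)),list(map(float,b))],',')
            p,R=np_,nR; n+=1
            if n>=nmax: return
E
python3 - <<'E'
from h import *
p,R,s=cur(); print(np.round(R,2)); print(pin(0),H)
A=Rpin(25); print(np.round(near(A,R),2))
plan([(np.array([.32,.50,.25]),R),(np.array([.47,.15,.25]),near(A,R)),(np.array([.53,-.2246,.2]),A)],nmax=40)
import cv2
im=load('s0')['img']; c=im[170:260,230:300]; cv2.imwrite('pics/s0d.png',cv2.resize(c,None,fx=8,fy=6.5,interpolation=cv2.INTER_CUBIC))
E
```

```text
[[-0.    0.3   0.95]
 [-0.    0.95 -0.3 ]
 [-1.   -0.   -0.  ]]
[ 0.57054824 -0.22456969  0.075     ] [ 0.60196142 -0.27558157  0.075     ]
[[ 0.42  0.03  0.91]
 [-0.01  1.   -0.03]
 [-0.91  0.    0.42]]
t 0.15 pos [0.2004 0.644  0.2412] F [-1.1 -0.5 -0.7] op 0.999 q [ 1.12  0.29  1.58 -0.    1.28 -0.15]
[[-0.03, -0.34, 0.52], [0.0, 0.0, 0.0]] ,
[[-0.03, -0.34, 0.52], [0.0, 0.0, 0.0]] ,
[[-0.03, -0.34, 0.52], [0.0, 0.0, 0.0]] ,
[[-0.03, -0.34, 0.52], [0.0, 0.0, 0.0]] ,
[[-0.03, -0.34, 0.52], [0.0, 0.0, 0.0]] ,
[[-0.03, -0.34, 0.52], [0.0, 0.0, 0.0]] ,
[[0.0, -0.53, 0.45], [-1.4, -2.3, 0.3]] ,
[[0.02, -0.54, 0.44], [-1.4, -2.3, 0.3]] ,
[[0.03, -0.55, 0.42], [-1.4, -2.3, 0.3]] ,
[[0.04, -0.56, 0.41], [-1.4, -2.3, 0.3]] ,
[[0.06, -0.57, 0.39], [-1.4, -2.3, 0.3]] ,
[[0.07, -0.58, 0.38], [-1.4, -2.3, 0.3]] ,
[[0.08, -0.59, 0.36], [-1.4, -2.3, 0.3]] ,
[[0.09, -0.6, 0.34], [-1.4, -2.3, 0.3]] ,
[[0.1, -0.6, 0.32], [-1.4, -2.3, 0.3]] ,
[[0.11, -0.61, 0.3], [-1.4, -2.3, 0.3]] ,
[[0.12, -0.62, 0.28], [-1.4, -2.3, 0.3]] ,
[[0.14, -0.68, 0.08], [0.0, 0.0, 0.0]] ,
[[0.14, -0.68, 0.08], [0.0, 0.0, -0.0]] ,
[[0.14, -0.68, 0.08], [0.0, 0.0, 0.0]] ,
[[0.14, -0.68, 0.08], [0.0, 0.0, 0.0]] ,
[[0.14, -0.68, 0.08], [0.0, -0.0, 0.0]] ,
[[0.14, -0.68, 0.08], [0.0, 0.0, -0.0]] ,
[[0.14, -0.68, 0.08], [0.0, 0.0, 0.0]] ,
[[0.14, -0.68, 0.08], [0.0, 0.0, 0.0]] ,
[[0.14, -0.68, 0.08], [0.0, 0.0, -0.0]] ,
[[0.14, -0.68, 0.08], [0.0, 0.0, 0.0]] ,
[[0.14, -0.68, 0.08], [0.0, 0.0, 0.0]] ,
```

View pics/s0d.png

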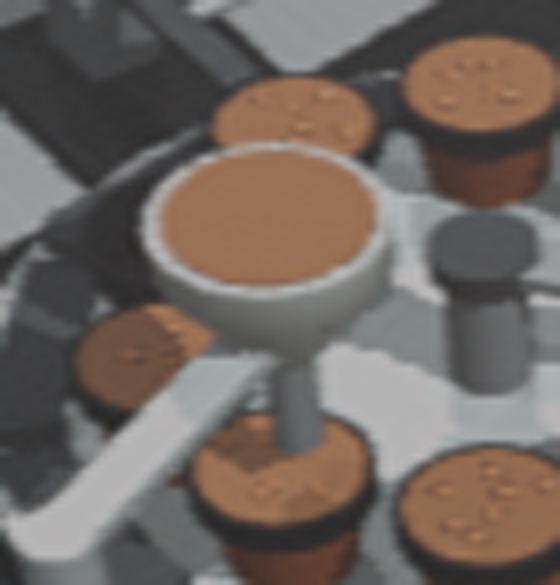

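```bash
cat >> fit.py <<'E'
print('--');rep('spout',back('s0',267.3,237.7,.114)); rep('spout lo',back('s0',267.3,239,.114))
# hopper top on various z in both
for z in .15,.18,.2,.22,.24: rep('hop t',back('t0',306,92.3,z)); rep('hop s',back('s0',264,203.5,z))
d=load('t0');print(proj('t0',[*c,.09]))
E
python3 fit.py|sed -n '/--/,$p'
```

```text
--
spout [0.7075 0.0078 0.114 ] r 0.1072 ang 23.95
spout lo [0.7096 0.0109 0.114 ] r 0.1104 ang 24.98
hop t [0.7438 0.0093 0.15  ] r 0.1416 ang 18.53
hop s [ 0.6692 -0.0575  0.15  ] r 0.0635 ang -20.05
hop t [0.7312 0.008  0.18  ] r 0.1293 ang 19.74
hop s [ 0.682  -0.0348  0.18  ] r 0.0724 ang 0.72
hop t [0.7229 0.0071 0.2   ] r 0.1212 ang 20.69
hop s [ 0.6905 -0.0197  0.2   ] r 0.0825 ang 11.2
hop t [0.7145 0.0062 0.22  ] r 0.113 ang 21.78
hop s [ 0.699  -0.0046  0.22  ] r 0.0948 ang 19.19
hop t [0.7062 0.0054 0.24  ] r 0.105 ang 23.03
hop s [0.7076 0.0106 0.24  ] r 0.1084 ang 25.27
[327.98090213 163.52695038]
```

Emit:
{"name": "drive_tool", "arguments": {
  "series": [
    [[-0.03, -0.5, 0.78], [0, 0, 0]],
    [[-0.03, -0.5, 0.78], [0, 0, 0]],
    [[-0.03, -0.5, 0.78], [0, 0, 0]],
    [[-0.03, -0.5, 0.78], [0, 0, 0]],
    [[0, -0.7, 0.6], [-2, -3, 0]]
  ],
  "grip": -0.2,
  "newtons": 20
}}

```text
time: 0.65
eef_pos: [0.3396, 0.4575, 0.2444]
tcp_rot: [0.086, 0.683, -0.095, 0.719]
contact_force: [0.2, 0.2, -0.2]
opening: 0.401
```

```bash
python3 - <<'E'
from h import *
A=Rpin(25)
plan([(np.array([.47,.15,.25]),A),(np.array([.53,-.2246,.2]),A)],step=.045,nmax=16)
E
```

```text
t 0.65 pos [0.3396 0.4575 0.2444] F [ 0.2  0.2 -0.2] op 0.401 q [ 0.77  0.05  1.85 -0.05  1.23 -0.52]
[[0.02, -0.66, 0.51], [-1.6, -2.7, 0.4]] ,
[[0.03, -0.67, 0.49], [-1.6, -2.7, 0.4]] ,
[[0.05, -0.69, 0.47], [-1.6, -2.7, 0.4]] ,
[[0.07, -0.7, 0.45], [-1.6, -2.7, 0.4]] ,
[[0.09, -0.71, 0.43], [-1.6, -2.7, 0.4]] ,
[[0.1, -0.73, 0.4], [-1.6, -2.7, 0.4]] ,
[[0.11, -0.74, 0.38], [-1.6, -2.7, 0.4]] ,
[[0.12, -0.75, 0.35], [-1.6, -2.7, 0.4]] ,
[[0.17, -0.83, 0.1], [0.0, 0.0, 0.0]] ,
[[0.17, -0.83, 0.1], [0.0, 0.0, -0.0]] ,
[[0.17, -0.83, 0.1], [0.0, 0.0, 0.0]] ,
[[0.17, -0.83, 0.1], [0.0, 0.0, 0.0]] ,
[[0.17, -0.83, 0.1], [0.0, 0.0, 0.0]] ,
[[0.17, -0.83, 0.1], [0.0, 0.0, -0.0]] ,
[[0.17, -0.83, 0.1], [0.0, 0.0, 0.0]] ,
[[0.17, -0.83, 0.1], [0.0, 0.0, 0.0]] ,
```

Emit:
{"name": "drive_tool", "arguments": {
  "series": [
    [[0.02, -0.66, 0.5], [-1.6, -2.7, 0.4]],
    [[0.03, -0.67, 0.5], [-1.6, -2.7, 0.4]],
    [[0.05, -0.69, 0.47], [-1.6, -2.7, 0.4]],
    [[0.07, -0.7, 0.45], [-1.6, -2.7, 0.4]],
    [[0.09, -0.7, 0.43], [-1.6, -2.7, 0.4]]
  ]
}}

```text
time: 1.15
eef_pos: [0.4245, 0.2576, 0.2472]
tcp_rot: [0.033, 0.594, -0.043, 0.803]
contact_force: [1.2, 0.5, 0.2]
opening: 0.4
```

Emit:
{"name": "drive_tool", "arguments": {
  "series": [
    [[0.1, -0.73, 0.4], [-1.6, -2.7, 0.4]],
    [[0.1, -0.74, 0.38], [-1.6, -2.7, 0.4]],
    [[0.12, -0.75, 0.35], [-1.6, -2.7, 0.4]],
    [[0.1, -0.83, 0.1], [0, 0, 0]],
    [[0.1, -0.83, 0.1], [0, 0, 0]]
  ]
}}

```text
time: 1.65
eef_pos: [0.4862, 0.0517, 0.2472]
tcp_rot: [-0.001, 0.533, -0.01, 0.846]
contact_force: [2.0, 0.2, -0.9]
opening: 0.396
```

```bash
python3 - <<'E'
from h import *
A=Rpin(25)
plan([(np.array([.53,-.2246,.18]),A)],step=.045,nmax=16)
E
```

```text
t 1.65 pos [0.4862 0.0517 0.2472] F [ 2.   0.2 -0.9] op 0.396 q [-0.12 -0.39  2.26  0.05  0.83 -1.7 ]
[[0.24, -0.79, 0.04], [0.2, 0.1, 0.0]] ,
[[0.24, -0.79, 0.04], [0.2, 0.1, 0.0]] ,
[[0.24, -0.79, 0.04], [0.2, 0.1, 0.0]] ,
[[0.24, -0.79, 0.04], [0.2, 0.1, 0.0]] ,
[[0.24, -0.79, 0.05], [0.2, 0.1, 0.0]] ,
[[0.24, -0.79, 0.05], [0.2, 0.1, 0.0]] ,
[[0.24, -0.79, 0.05], [0.2, 0.1, 0.0]] ,
```

Emit:
{"name": "drive_tool", "arguments": {
  "series": [
    [[0.15, -0.83, 0.05], [0.2, 0.1, 0]],
    [[0.15, -0.83, 0.05], [0.2, 0.1, 0]],
    [[0.15, -0.83, 0.05], [0.2, 0.1, 0]],
    [[0.15, -0.83, 0.05], [0.2, 0.1, 0]],
    [[0.15, -0.83, 0.05], [0.2, 0.1, 0]]
  ]
}}

```text
time: 2.15
eef_pos: [0.5076, -0.1655, 0.2206]
tcp_rot: [0.007, 0.535, -0.015, 0.845]
contact_force: [0.7, 0.6, -0.0]
opening: 0.403
```

```bash
python3 - <<'E'
from h import *
A=Rpin(25)
snap('wrist','w1')
T=pin(0,.038); pre=T-A[:,0]*.06
plan([(pre,A),(T,A)],step=.03,nmax=16)
print(T)
E
```

```text
t 2.2 pos [ 0.508  -0.1711  0.2202] F [-0.1 -4.   0.1] op 0.402 q [-0.62 -0.22  2.18  0.32  0.82 -2.33]
[[0.49, -0.25, -0.04], [-0.0, 0.1, 0.2]] ,
[[0.48, -0.25, -0.04], [-0.0, 0.1, 0.2]] ,
[[0.48, -0.25, -0.04], [-0.0, 0.1, 0.2]] ,
[[0.48, -0.26, -0.04], [-0.0, 0.1, 0.2]] ,
[[0.4, -0.0, 0.0], [-0.0, 0.0, -0.0]] ,
[[0.4, 0.0, -0.0], [-0.0, 0.0, -0.0]] ,
[[0.4, -0.0, 0.0], [-0.0, 0.0, -0.0]] ,
[ 0.56555071 -0.22441264  0.075     ]
```

View pics/w1.png

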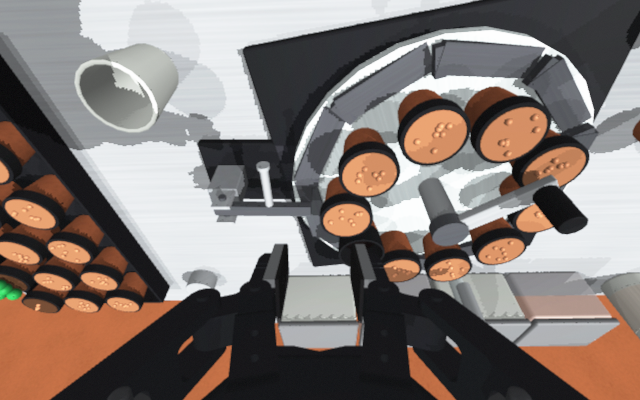

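```bash
python3 - <<'E'
from h import *
for y in .0105,.033,.0555: print(proj('w1',pin(0,y)))
print(back('w1',264,166,.075),back('w1',267,205,.075), pin(0,.0555),pin(0,.0105))
print(proj('w1',np.r_[C,.11]))
im=load('w1')['img'][100:270,190:400]; cv2.imwrite('pics/w1c.png',cv2.resize(im,None,fx=3.5,fy=3.5,interpolation=cv2.INTER_CUBIC))
E
```

```text
[267.69402476 200.90251759]
[265.02190243 185.0721717 ]
[262.06023861 167.52650687]
[ 0.54627496 -0.22164516  0.075     ] [ 0.59919644 -0.22700819  0.075     ] [ 0.54805934 -0.22386295  0.075     ] [ 0.59303714 -0.22527643  0.075     ]
[449.27845169 232.04565637]
```

View pics/w1c.png

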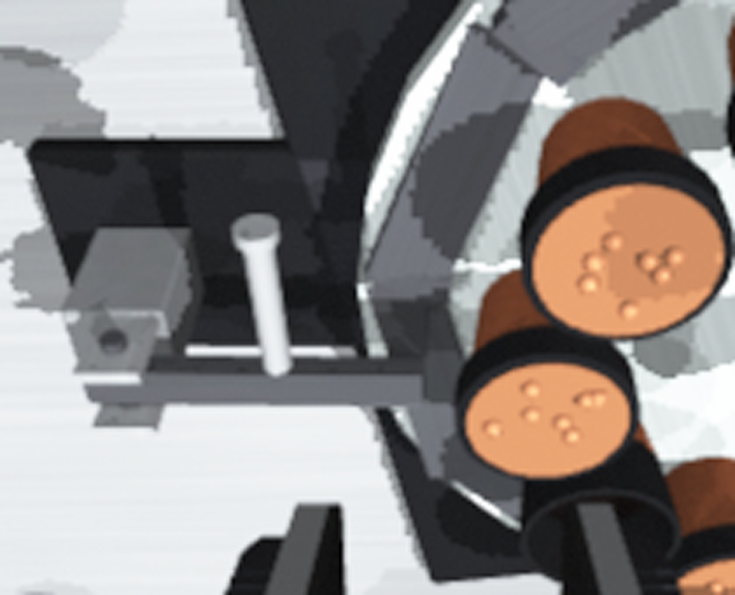

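```bash
python3 - <<'E'
from h import *
im=load('s0')['img'][150:205,215:285]; cv2.imwrite('pics/s0e.png',cv2.resize(im,None,fx=10,fy=10,interpolation=cv2.INTER_CUBIC))
im=load('t0')['img'][145:205,395:465]; cv2.imwrite('pics/t0e.png',cv2.resize(im,None,fx=10,fy=10,interpolation=cv2.INTER_CUBIC))
for n in 's0','t0': print(n,[np.round(proj(n,x),1).tolist() for x in (H,pin(0),pin(2.15),H+[0,0,-.063])])
print(-load('w1')['R'].T@load('w1')['t'])
E
```

```text
s0 [[241.7, 162.7], [261.4, 168.1], [245.3, 141.4], [244.0, 178.4]]
t0 [[439.0, 168.4], [415.8, 182.7], [458.0, 180.0], [431.6, 174.4]]
[ 0.38039411 -0.16095104  0.3051041 ]
```

View pics/s0e.png

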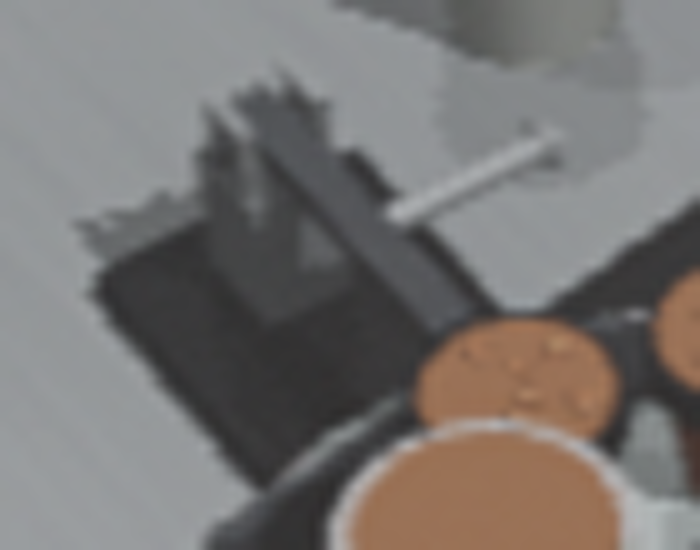

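View pics/t0e.png

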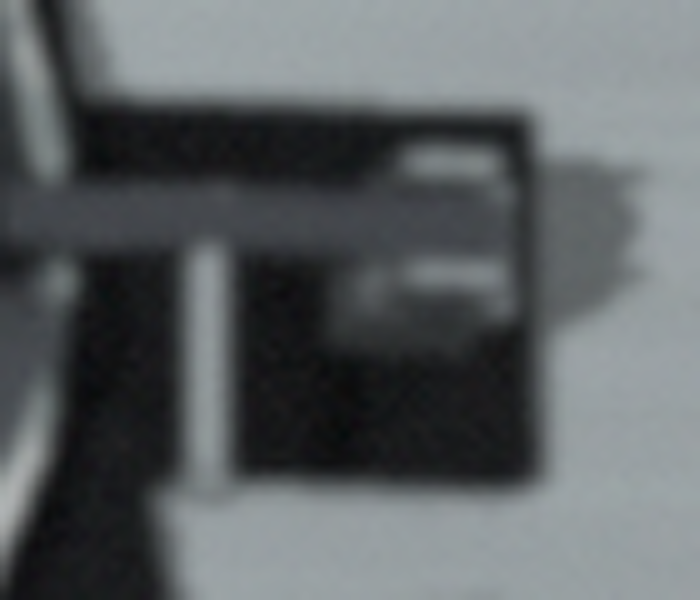

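Emit:
{"name": "drive_tool", "arguments": {
  "series": [
    [[0.5, -0.26, -0.04], [0, 0, 0.2]],
    [[0.5, -0.26, -0.04], [0, 0, 0.2]],
    [[0.5, -0.26, -0.04], [0, 0, 0.2]],
    [[0.2, -0.1, -0.02], [0, 0, 0.2]],
    [[0, 0, 0], [0, 0, 0]]
  ]
}}

```text
time: 2.7
eef_pos: [0.5366, -0.2226, 0.1383]
tcp_rot: [0.013, 0.534, -0.015, 0.845]
contact_force: [-0.6, -0.5, -0.8]
opening: 0.398
```

```bash
python3 - <<'E'
from h import *
A=Rpin(25)
snap('wrist','w2')
T=pin(0,.036)
plan([(T,A)],step=.02,nmax=16)
E
```

```text
t 2.75 pos [ 0.5366 -0.2223  0.1389] F [-0.7  0.9  0.2] op 0.402 q [-0.68  0.02  2.13  0.43  0.68 -2.5 ]
[[0.36, -0.01, 0.0], [-0.1, 0.1, -0.0]] ,
[[0.36, -0.01, 0.0], [-0.1, 0.1, -0.0]] ,
[[0.36, -0.01, 0.0], [-0.1, 0.1, -0.0]] ,
[[0.36, -0.01, 0.0], [-0.1, 0.1, -0.0]] ,
```

View pics/w2.png

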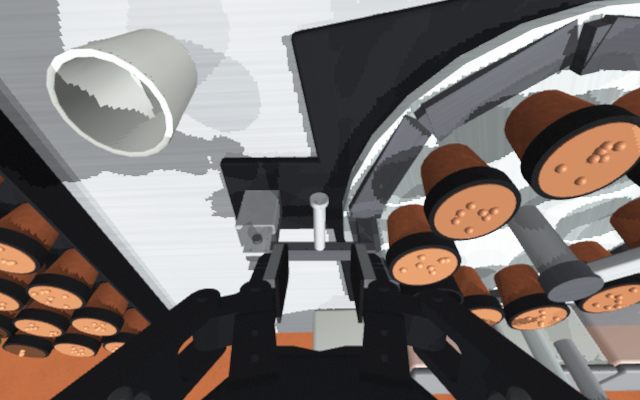

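```bash
python3 - <<'E'
from h import *
A=Rpin(12)
T=pin(0,.036)-.003*A[:,0]
plan([(T-.04*A[:,0],A),(T,A)],step=.02,deg=7,nmax=16)
E
```

```text
t 2.75 pos [ 0.5366 -0.2223  0.1389] F [-0.7  0.9  0.2] op 0.402 q [-0.68  0.02  2.13  0.43  0.68 -2.5 ]
[[0.29, -0.01, 0.11], [-0.2, 6.7, -0.0]] ,
[[0.28, -0.01, 0.14], [-0.2, 6.7, -0.0]] ,
[[0.27, -0.0, -0.0], [0.0, 0.0, 0.0]] ,
[[0.27, 0.0, 0.0], [0.0, 0.0, 0.0]] ,
[[0.27, -0.0, -0.0], [0.0, 0.0, 0.0]] ,
```

Emit:
{"name": "drive_tool", "arguments": {
  "series": [
    [[0.25, -0.01, 0.1], [-0.2, 6.7, 0]],
    [[0.25, -0.01, 0.14], [-0.2, 6.7, 0]],
    [[0, 0, 0], [0, 0, 0]]
  ]
}}

```text
time: 3.05
eef_pos: [0.5566, -0.2226, 0.1223]
tcp_rot: [0.01, 0.632, -0.013, 0.775]
contact_force: [-0.4, 0.4, -0.1]
opening: 0.4
```

```bash
python3 - <<'E'
from h import *
A=Rpin(12)
T=pin(0,.036)-.003*A[:,0]
plan([(T,A)],step=.015,deg=7,nmax=16)
snap('wrist','w3',(180,100,480,320),2.5)
E
```

```text
t 3.05 pos [ 0.5566 -0.2226  0.1223] F [-0.4  0.4 -0.1] op 0.4 q [-0.59  0.16  1.97  0.14  0.84 -2.22]
[[0.23, -0.01, 0.01], [-0.0, -0.1, 0.0]] ,
[[0.23, -0.01, 0.01], [-0.0, -0.1, 0.0]] ,
[[0.23, -0.01, 0.01], [-0.0, -0.1, 0.0]] ,
[[0.23, -0.01, 0.0], [-0.0, -0.1, 0.0]] ,
```

View pics/w3.png

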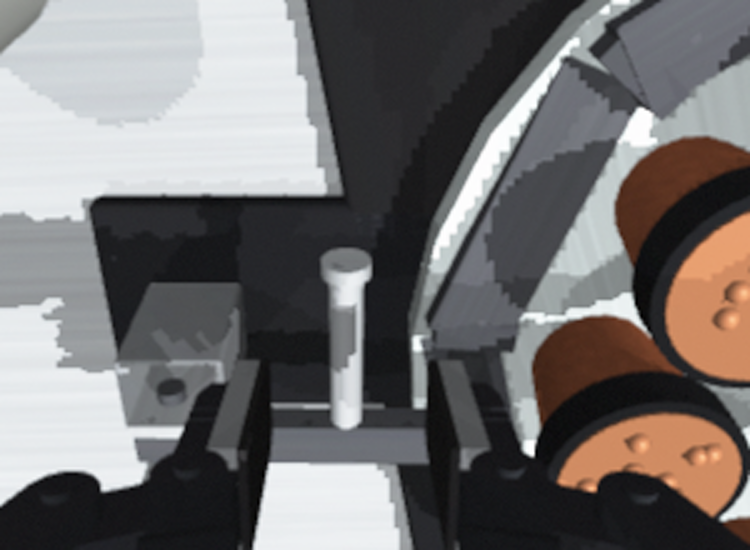

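Emit:
{"name": "drive_tool", "arguments": {
  "series": [
    [[0.25, -0.01, 0.01], [0, 0, 0]],
    [[0.25, -0.01, 0.01], [0, 0, 0]],
    [[0.25, -0.01, 0.01], [0, 0, 0]],
    [[0.2, 0, 0], [0, 0, 0]],
    [[0, 0, 0], [0, 0, 0]]
  ]
}}

```text
time: 3.6
eef_pos: [0.5655, -0.2229, 0.0745]
tcp_rot: [0.01, 0.629, -0.013, 0.777]
contact_force: [-0.2, 0.3, -0.8]
opening: 0.399
```

```bash
python3 - <<'E'
from h import *
A=Rpin(12)
T=pin(0,.036)-.003*A[:,0]
plan([(T,A)],step=.015,deg=7,nmax=16)
snap('wrist','w4',(180,100,480,320),2.5)
E
```

```text
t 3.6 pos [ 0.5655 -0.2229  0.0745] F [-0.2  0.3 -0.8] op 0.399 q [-0.59  0.25  1.97  0.16  0.75 -2.23]
[[-0.06, -0.03, 0.04], [-0.1, -0.0, 0.0]] ,
```

View pics/w4.png

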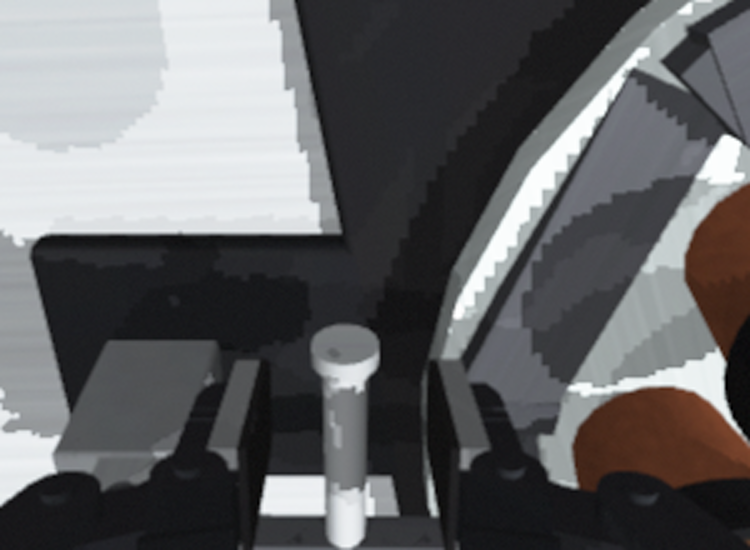

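Emit:
{"name": "drive_tool", "arguments": {
  "series": [
    [[-0.06, -0.03, 0.04], [0, 0, 0]],
    [[0, 0, 0], [0, 0, 0]],
    [[0, 0, 0], [0, 0, 0]],
    [[0, 0, 0], [0, 0, 0]],
    [[0, 0, 0], [0, 0, 0]]
  ],
  "grip": -1,
  "newtons": 20
}}

```text
time: 4.15
eef_pos: [0.5672, -0.2236, 0.0793]
tcp_rot: [0.012, 0.629, -0.012, 0.777]
contact_force: [0.4, 0.2, -2.1]
opening: 0.092
```

```bash
cat > arc.py <<'E'
from h import *
import sys
p,R,s=cur()
th0,th1,n=map(float,sys.argv[1:4]); y=.036
A=near(Rpin(12),R)
off=p-(pin(th0,y)) if len(sys.argv)<5 else 0
print('offset',np.round(off,4))
plan([(pin(t,y)+off,A) for t in np.linspace(th0,th1,int(n)+1)[1:]],step=1,deg=30,nmax=30)
E
python3 arc.py 0 1.0 5;  python3 -c "
from h import *
snap('wrist','w5',(180,100,480,320),2.5)"
```

```text
offset [-0.0003  0.0008  0.0043]
t 4.15 pos [ 0.5672 -0.2236  0.0793] F [ 0.4  0.2 -2.1] op 0.092 q [-0.59  0.24  1.97  0.16  0.76 -2.23]
[[-0.19, -0.02, 0.04], [-0.2, 0.0, -0.1]] ,
[[-0.19, -0.06, 0.04], [-0.0, 0.0, -0.0]] ,
[[-0.17, -0.1, 0.04], [0.0, 0.0, 0.0]] ,
[[-0.15, -0.13, 0.03], [-0.0, 0.0, -0.0]] ,
[[-0.12, -0.16, 0.03], [-0.0, 0.0, -0.0]] ,
```

View pics/w5.png

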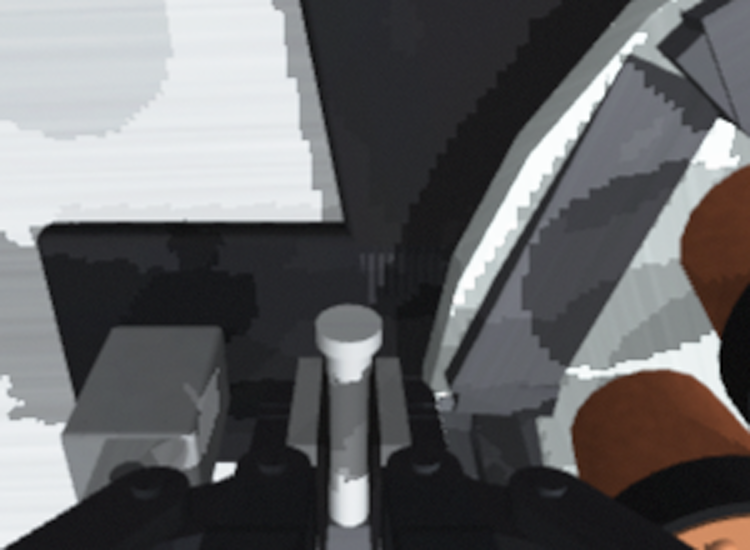

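Emit:
{"name": "drive_tool", "arguments": {
  "series": [
    [[-0.19, -0.02, 0.04], [0, 0, 0]],
    [[-0.19, -0.06, 0.04], [0, 0, 0]],
    [[-0.17, -0.1, 0.04], [0, 0, 0]],
    [[-0.15, -0.13, 0.03], [0, 0, 0]],
    [[-0.12, -0.16, 0.03], [0, 0, 0]]
  ]
}}

```text
time: 4.7
eef_pos: [0.5666, -0.2442, 0.1226]
tcp_rot: [0.015, 0.63, -0.009, 0.777]
contact_force: [0.8, 4.1, -1.1]
opening: 0.094
```

```bash
python3 - <<'E'
from h import *
p,R,s=cur(); v=p-H-np.array([-.0003,.0008,.0043])+0; x,z=v@PX,v[2]; print(x,z,np.hypot(x,z),np.arctan2(z,x))
E
python3 arc.py 0.85 1.75 5
```

```text
0.02951179622986337 0.043256549165094055 0.05236482753132275 0.9720824656860522
offset [-0.0004 -0.0027  0.01  ]
t 4.7 pos [ 0.5666 -0.2442  0.1226] F [ 0.8  4.1 -1.1] op 0.094 q [-0.62  0.2   1.93  0.17  0.86 -2.25]
[[-0.11, -0.14, 0.02], [-0.3, -0.1, -0.7]] ,
[[-0.08, -0.16, 0.02], [0.0, 0.0, 0.0]] ,
[[-0.05, -0.17, 0.01], [-0.0, 0.0, -0.0]] ,
[[-0.02, -0.18, 0.0], [-0.0, 0.0, -0.0]] ,
[[0.02, -0.18, -0.0], [-0.0, 0.0, -0.0]] ,
```

```bash
python3 arc.py 0.97 1.87 5
```

```text
offset [-0.0003  0.002   0.0063]
t 4.7 pos [ 0.5666 -0.2442  0.1226] F [ 0.8  4.1 -1.1] op 0.094 q [-0.62  0.2   1.93  0.17  0.86 -2.25]
[[-0.09, -0.16, 0.02], [-0.3, -0.1, -0.7]] ,
[[-0.06, -0.17, 0.01], [0.0, 0.0, 0.0]] ,
[[-0.03, -0.18, 0.01], [-0.0, 0.0, -0.0]] ,
[[0.01, -0.18, -0.0], [-0.0, 0.0, -0.0]] ,
[[0.04, -0.18, -0.01], [-0.0, 0.0, -0.0]] ,
```

Emit:
{"name": "drive_tool", "arguments": {
  "series": [
    [[-0.09, -0.16, 0.02], [-0.3, 0, -0.7]],
    [[-0.06, -0.17, 0.01], [0, 0, 0]],
    [[-0.03, -0.18, 0.01], [0, 0, 0]],
    [[0.01, -0.18, 0], [0, 0, 0]],
    [[0.04, -0.18, -0.01], [0, 0, 0]]
  ]
}}

```text
time: 5.2
eef_pos: [0.565, -0.2913, 0.1334]
tcp_rot: [0.009, 0.63, -0.012, 0.777]
contact_force: [2.0, 2.4, -2.2]
opening: 0.084
```

```bash
python3 - <<'E'
from h import *
p,R,s=cur(); v=p-H-np.array([-.0003,.0008,.0043])+0; x,z=v@PX,v[2]; print(x,z,np.hypot(x,z),np.arctan2(z,x))
snap('wrist','w6'); snap('scene','s6',(190,100,330,220),5)
E
python3 arc.py 1.87 2.15 2
```

```text
-0.017668131847189045 0.0541092118737241 0.05692073165873064 1.8864089454318063
offset [-0.0005 -0.0034  0.0103]
t 5.3 pos [ 0.565  -0.2925  0.133 ] F [-1.4 -0.8  1.3] op 0.082 q [-0.68  0.22  1.87  0.16  0.88 -2.32]
[[0.05, -0.13, -0.01], [0.0, -0.0, 0.2]] ,
[[0.07, -0.12, -0.01], [-0.0, 0.0, -0.0]] ,
```

View pics/w6.png

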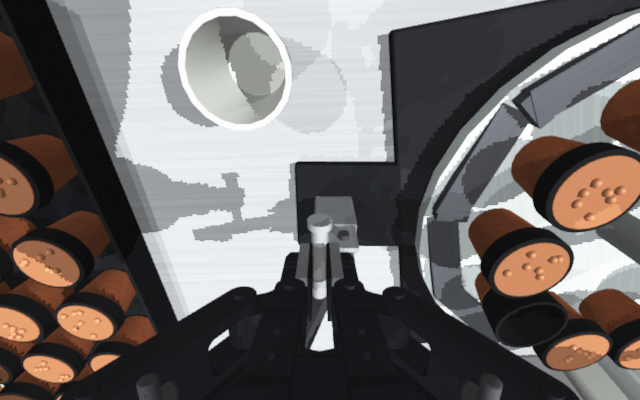

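View pics/s6.png

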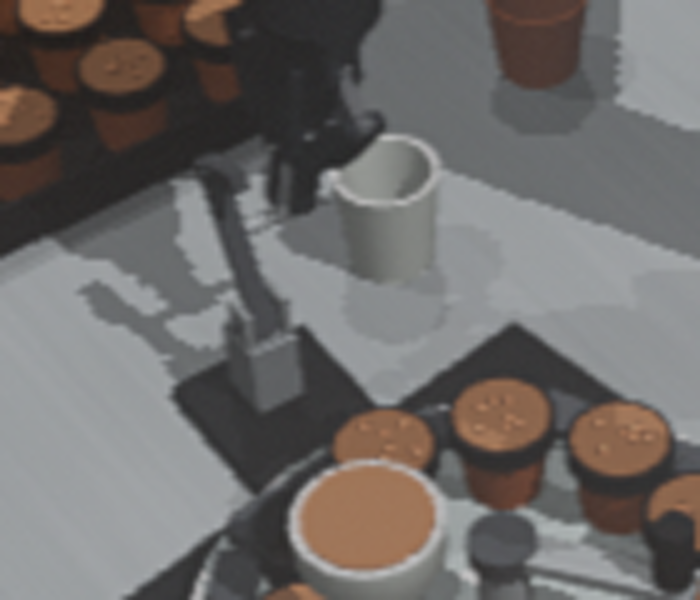

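Emit:
{"name": "drive_tool", "arguments": {
  "series": [
    [[0.06, -0.13, -0.01], [0, 0, 0]],
    [[0.08, -0.1, -0.01], [0, 0, 0]],
    [[0.03, -0.02, 0], [0, 0, 0]],
    [[0, 0, 0], [0, 0, 0]]
  ]
}}

```text
time: 5.7
eef_pos: [0.5648, -0.3011, 0.1297]
tcp_rot: [0.014, 0.632, -0.007, 0.775]
contact_force: [-0.1, -0.3, -4.0]
opening: 0.075
```

```bash
python3 - <<'E'
from h import *
p,R,s=cur(); v=p-H-np.array([-.0003,.0008,.0043])+0; x,z=v@PX,v[2]; print(x,z,np.hypot(x,z),np.arctan2(z,x)); print(s['contact_force'],s['qpos'],s['opening'])
E
```

```text
-0.027422581408789636 0.05041209887068891 0.05738795765376051 2.06899684713348
[-0.07158185 -0.34286269 -3.99568964] [-0.69906503  0.2433058   1.85735492  0.17321328  0.89646393 -2.33842943] 0.07519247415574183
```

Emit:
{"name": "drive_tool", "arguments": {
  "series": [
    [[0, 0, 0], [0, 0, 0]],
    [[0, 0, 0], [0, 0, 0]],
    [[0, 0, 0], [0, 0, 0]],
    [[-0.3, 0, 0], [0, 0, 0]],
    [[-0.5, 0, 0], [0, 0, 0]]
  ],
  "grip": -0.3
}}

```text
time: 6.2
eef_pos: [0.5551, -0.3019, 0.165]
tcp_rot: [0.014, 0.634, -0.007, 0.773]
contact_force: [0.4, -0.1, 0.3]
opening: 0.349
```

```bash
python3 - <<'E'
from h import *
snap('wrist','w7'); snap('scene','s7',(190,100,330,220),5)
p,R,s=cur();print(p)
E
```

```text
[ 0.55748546 -0.30409564  0.17064249]
```

View pics/w7.png

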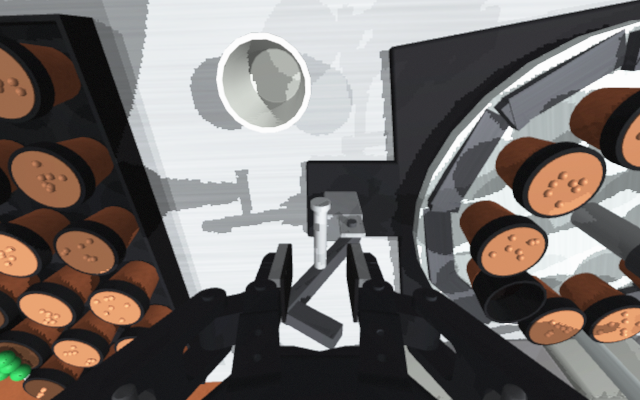

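View pics/s7.png

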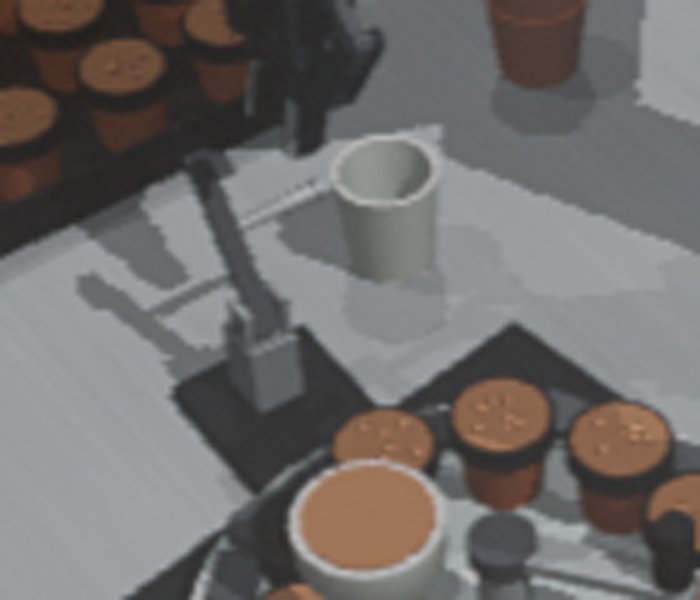

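```bash
cat >> h.py <<'E'
def knob(a,r=.0873,z=.13):
    a=np.radians(a); return np.r_[C,0]+[r*np.cos(a),r*np.sin(a),z]
def Rk(a):
    a=np.radians(a); return mkR([0,0,-1],[-np.sin(a),np.cos(a),0])
E
python3 - <<'E'
from h import *
p,R,s=cur(); A=near(Rk(126.2),R); B=near(Rpin(0),R)
plan([(p+[-.01,0.03,.05],B),(knob(126.2,z=.2),A)],step=.045,deg=8,nmax=16)
E
```

```text
t 6.3 pos [ 0.5575 -0.3041  0.1706] F [ 0.5 -0.6  1.4] op 0.349 q [-0.71  0.18  1.85  0.16  0.96 -2.33]
[[-0.51, 0.3, -0.0], [0.0, 5.9, -0.2]] ,
[[-0.51, 0.3, -0.06], [0.0, 5.9, -0.2]] ,
[[0.06, 0.88, 0.0], [7.4, -0.0, -0.0]] ,
[[0.06, 0.88, -0.11], [7.4, -0.0, -0.0]] ,
[[0.06, 0.85, -0.22], [7.4, -0.0, -0.0]] ,
[[0.06, 0.82, -0.33], [7.4, -0.0, -0.0]] ,
[[0.06, 0.77, -0.44], [7.4, -0.0, -0.0]] ,
[[0.06, 0.71, -0.53], [7.4, -0.0, -0.0]] ,
[[0.06, 0.63, -0.62], [7.4, -0.0, -0.0]] ,
```

Emit:
{"name": "drive_tool", "arguments": {
  "series": [
    [[-0.5, 0.1, 0], [0, 5.9, 0]],
    [[-0.55, 0.5, -0.06], [0, 5.9, 0]],
    [[0.06, 0.88, 0], [7.4, 0, 0]],
    [[0.06, 0.88, -0.11], [7.4, 0, 0]],
    [[0.06, 0.85, -0.22], [7.4, 0, 0]]
  ]
}}

```text
time: 6.8
eef_pos: [0.5531, -0.144, 0.2173]
tcp_rot: [0.155, 0.69, -0.155, 0.689]
contact_force: [-0.1, 0.7, 0.9]
opening: 0.352
```

```bash
cat > k.py <<'E'
from h import *
p,R,s=cur(); A=near(Rk(126.2),R)
plan([(knob(126.2,z=.2),A)],step=.04,deg=8,nmax=16)
E
python3 k.py
```

```text
t 6.8 pos [ 0.5531 -0.144   0.2173] F [-0.1  0.7  0.9] op 0.352 q [-0.43  0.08  1.86  0.    1.2  -1.56]
[[0.07, 0.65, -0.29], [5.7, -0.0, -0.0]] ,
[[0.07, 0.62, -0.35], [5.7, -0.0, -0.0]] ,
[[0.07, 0.58, -0.41], [5.7, -0.0, -0.0]] ,
[[0.07, 0.54, -0.47], [5.7, -0.0, -0.0]] ,
[[0.07, 0.49, -0.52], [5.7, -0.0, -0.0]] ,
```

Emit:
{"name": "drive_tool", "arguments": {
  "series": [
    [[0.05, 0.65, -0.29], [5.7, 0, 0]],
    [[0.05, 0.62, -0.35], [5.7, 0, 0]],
    [[0.05, 0.58, -0.41], [5.7, 0, 0]],
    [[0.05, 0.54, -0.47], [5.7, 0, 0]],
    [[0.05, 0.49, -0.52], [5.7, 0, 0]]
  ]
}}

```text
time: 7.3
eef_pos: [0.5591, 0.0421, 0.2043]
tcp_rot: [0.328, 0.626, -0.326, 0.628]
contact_force: [-0.5, 0.4, -0.3]
opening: 0.35
```

Emit:
{"name": "drive_tool", "arguments": {
  "series": [
    [[0, 0, 0], [0, 0, 0]]
  ]
}}

```text
time: 7.4
eef_pos: [0.5586, 0.0456, 0.2036]
tcp_rot: [0.327, 0.627, -0.325, 0.628]
contact_force: [-0.5, -0.5, 0.3]
opening: 0.353
```

```bash
python3 k.py; python3 -c "
from h import *
snap('wrist','w8');snap('top','t8')
print(proj('w8',knob(126.2,z=.15)))"
```

```text
t 7.4 pos [0.5586 0.0456 0.2036] F [-0.5 -0.5  0.3] op 0.353 q [-0.1   0.07  1.9   0.    1.17 -0.71]
[[0.07, -0.14, 0.17], [-1.1, 0.0, -0.2]] ,
[309.42272087 239.31725392]
```

View pics/w8.png

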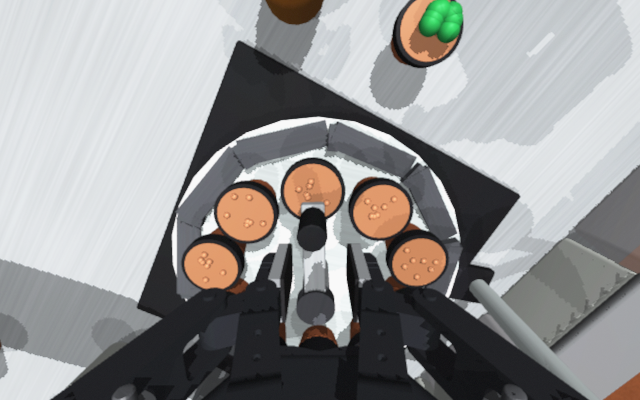

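```bash
cat >> fit.py <<'E'
rep('knob w8',back('w8',312,237,.15))
from h import *
p,R,s=cur(); K=back('w8',312,237,.15); 
A=near(Rk(126.0),R)
plan([(np.r_[K[:2],.18],A),(np.r_[K[:2],.131],A)],step=.025,deg=8,nmax=16)
E
python3 fit.py | tail -6
```

```text
[327.98090213 163.52695038]
knob w8 [0.5584 0.0372 0.15  ] r 0.0891 ang 125.03
t 7.5 pos [0.559  0.0427 0.204 ] F [ 0.2 -0.5  0.1] op 0.35 q [-0.1   0.07  1.9   0.    1.17 -0.72]
[[0.48, -0.07, 0.08], [-0.9, 0.1, -0.2]] ,
[[0.49, 0.0, 0.0], [0.0, 0.0, -0.0]] ,
[[0.49, 0.0, 0.0], [0.0, 0.0, -0.0]] ,
```

Emit:
{"name": "drive_tool", "arguments": {
  "series": [
    [[0.25, -0.07, 0.09], [-0.9, 0, 0]],
    [[0.2, 0, 0], [0, 0, 0]],
    [[0, 0, 0], [0, 0, 0]]
  ]
}}

```text
time: 7.8
eef_pos: [0.5591, 0.0332, 0.1795]
tcp_rot: [0.322, 0.628, -0.321, 0.631]
contact_force: [-0.5, 0.6, -0.0]
opening: 0.352
```

```bash
python3 - <<'E'
from h import *
A=near(Rk(126),cur()[1])
plan([(np.r_[.5584,.0358,.131],A)],step=.025,deg=8,nmax=16)
snap('wrist','w9',(200,140,440,320),3)
E
```

```text
t 7.8 pos [0.5591 0.0332 0.1795] F [-0.5  0.6 -0. ] op 0.352 q [-0.12  0.09  1.92 -0.    1.12 -0.75]
[[0.48, 0.01, -0.03], [-0.0, 0.1, -0.1]] ,
[[0.48, 0.01, -0.03], [-0.0, 0.1, -0.1]] ,
```

View pics/w9.png

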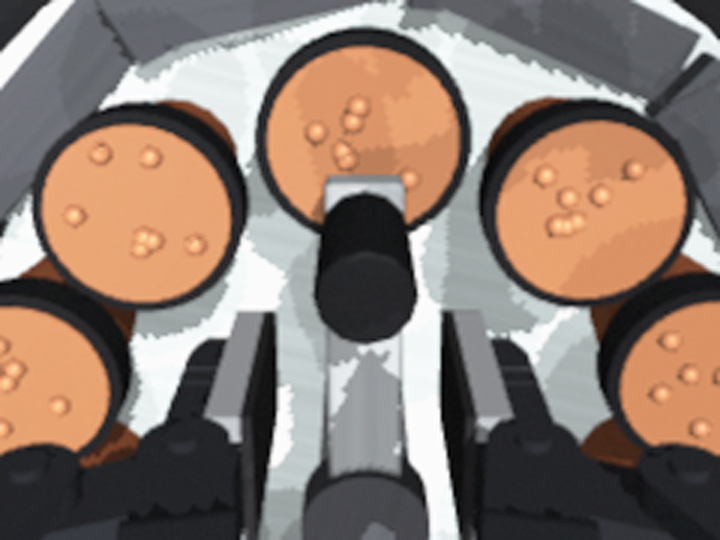

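Emit:
{"name": "drive_tool", "arguments": {
  "series": [
    [[0.3, 0.01, -0.03], [0, 0, 0]],
    [[0.3, 0.01, -0.02], [0, 0, 0]],
    [[0.3, 0, 0], [0, 0, 0]],
    [[0.1, 0, 0], [0, 0, 0]],
    [[0, 0, 0], [0, 0, 0]]
  ]
}}

```text
time: 8.35
eef_pos: [0.5589, 0.0337, 0.1258]
tcp_rot: [0.323, 0.628, -0.322, 0.631]
contact_force: [-0.1, -0.3, -1.1]
opening: 0.345
```

```bash
python3 - <<'E'
from h import *
p,R,s=cur(); print(np.round(R,3),p,s['contact_force'],s['opening'])
A=near(Rk(126),R)
plan([(knob(126+4*i,z=.131),near(Rk(126+4*i),R)) for i in range(0,6)],step=1,deg=20,nmax=16)
snap('wrist','w10',(200,140,440,320),3)
E
```

```text
[[ 0.005  0.811  0.585]
 [-0.001  0.585 -0.811]
 [-1.     0.003  0.004]] [0.55885274 0.03368763 0.12576195] [-0.08442677 -0.26790786 -1.11941329] 0.34509347429437376
t 8.35 pos [0.5589 0.0337 0.1258] F [-0.1 -0.3 -1.1] op 0.345 q [-0.12  0.16  1.96 -0.    1.02 -0.74]
[[-0.1, 0.0, -0.03], [-0.2, 0.2, -0.2]] ,
[[-0.0, -0.12, 0.0], [-4.0, 0.0, -0.0]] ,
[[-0.0, -0.12, 0.0], [-4.0, 0.0, -0.0]] ,
[[-0.0, -0.12, 0.0], [-4.0, 0.0, -0.0]] ,
[[-0.0, -0.12, 0.0], [-4.0, 0.0, -0.0]] ,
[[-0.0, -0.12, 0.0], [-4.0, 0.0, -0.0]] ,
```

View pics/w10.png

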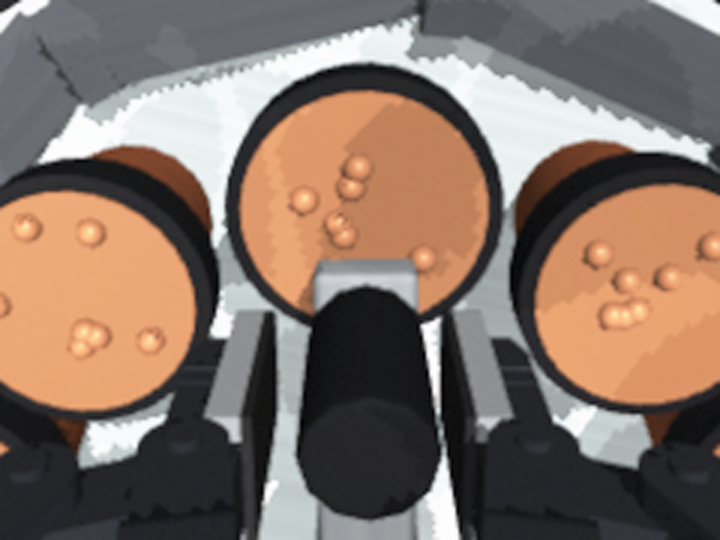

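Emit:
{"name": "drive_tool", "arguments": {
  "series": [
    [[-0.06, -0.12, -0.02], [-4, 0, 0]],
    [[0, -0.12, 0], [-4, 0, 0]],
    [[0, -0.12, 0], [-4, 0, 0]],
    [[0, -0.12, 0], [-4, 0, 0]],
    [[0, -0.12, 0], [-4, 0, 0]]
  ]
}}

```text
time: 8.9
eef_pos: [0.5407, 0.0152, 0.1318]
tcp_rot: [0.207, 0.671, -0.201, 0.683]
contact_force: [1.3, 1.8, -1.5]
opening: 0.352
```

```bash
cat > ka.py <<'E'
from h import *
import sys
p,R,s=cur(); d=p[:2]-C
a=np.degrees(np.arctan2(d[1],d[0])); print('tcp ang',round(a,2),'r',round(np.hypot(*d),4),'ftan',round(s['contact_force'][:2]@[-np.sin(np.radians(a)),np.cos(np.radians(a))],2))
n=int(sys.argv[1]); st_=float(sys.argv[2]); yo=float(sys.argv[3]) if len(sys.argv)>3 else 0
plan([(knob(a+st_*i,z=.128),near(Rk(a+st_*i+yo),R)) for i in range(1,n+1)],step=1,deg=20,nmax=16)
E
python3 ka.py 5 4
```

```text
tcp ang 143.51 r 0.0856 ftan -2.16
t 8.9 pos [0.5407 0.0152 0.1318] F [ 1.3  1.8 -1.5] op 0.352 q [-0.16  0.1   2.01  0.01  1.02 -1.15]
[[0.07, -0.12, -0.04], [-1.0, 0.8, -0.7]] ,
[[0.0, -0.12, 0.0], [-4.0, -0.0, -0.0]] ,
[[0.0, -0.12, 0.0], [-4.0, -0.0, -0.0]] ,
[[0.0, -0.12, 0.0], [-4.0, -0.0, -0.0]] ,
[[0.0, -0.12, 0.0], [-4.0, -0.0, -0.0]] ,
```

Emit:
{"name": "drive_tool", "arguments": {
  "series": [
    [[0.05, -0.13, -0.04], [-2, 0.8, -0.7]],
    [[0, -0.13, 0], [-4, 0, 0]],
    [[0, -0.13, 0], [-4, 0, 0]],
    [[0, -0.13, 0], [-4, 0, 0]],
    [[0, -0.13, 0], [-4, 0, 0]]
  ]
}}

```text
time: 9.4
eef_pos: [0.5272, -0.0113, 0.1333]
tcp_rot: [0.093, 0.698, -0.089, 0.705]
contact_force: [0.4, 1.0, -1.4]
opening: 0.349
```

```bash
python3 ka.py 5 4
```

```text
tcp ang 163.52 r 0.0859 ftan -1.1
t 9.4 pos [ 0.5272 -0.0113  0.1333] F [ 0.4  1.  -1.4] op 0.349 q [-0.22  0.08  2.03  0.01  1.02 -1.53]
[[0.11, -0.12, -0.03], [-2.3, 0.6, -0.4]] ,
[[0.0, -0.12, 0.0], [-4.0, -0.0, -0.0]] ,
[[0.0, -0.12, 0.0], [-4.0, -0.0, -0.0]] ,
[[0.0, -0.12, 0.0], [-4.0, -0.0, -0.0]] ,
[[0.0, -0.12, 0.0], [-4.0, -0.0, -0.0]] ,
```

Emit:
{"name": "drive_tool", "arguments": {
  "series": [
    [[0.1, -0.13, -0.03], [-2.5, 0.6, -0.4]],
    [[0.01, -0.13, 0], [-4, 0, 0]],
    [[0.01, -0.13, 0], [-4, 0, 0]],
    [[0.01, -0.08, 0], [-3, 0, 0]],
    [[0, 0, 0], [0, 0, 0]]
  ]
}}

```text
time: 9.9
eef_pos: [0.5241, -0.0342, 0.1312]
tcp_rot: [0.005, 0.704, -0.004, 0.71]
contact_force: [0.1, -0.2, -0.4]
opening: 0.35
```

```bash
python3 ka.py 3 3; python3 -c "
from h import *
snap('top','t11',(235,70,495,270),3);snap('wrist','w11')"
```

```text
tcp ang 178.98 r 0.0854 ftan 0.23
t 9.9 pos [ 0.5241 -0.0342  0.1312] F [ 0.1 -0.2 -0.4] op 0.35 q [-0.26  0.08  2.04  0.    1.02 -1.82]
[[0.06, -0.09, -0.04], [-2.7, 0.5, -0.1]] ,
[[-0.0, -0.09, 0.0], [-3.0, -0.0, -0.0]] ,
[[-0.0, -0.09, 0.0], [-3.0, 0.0, -0.0]] ,
```

View pics/t11.png

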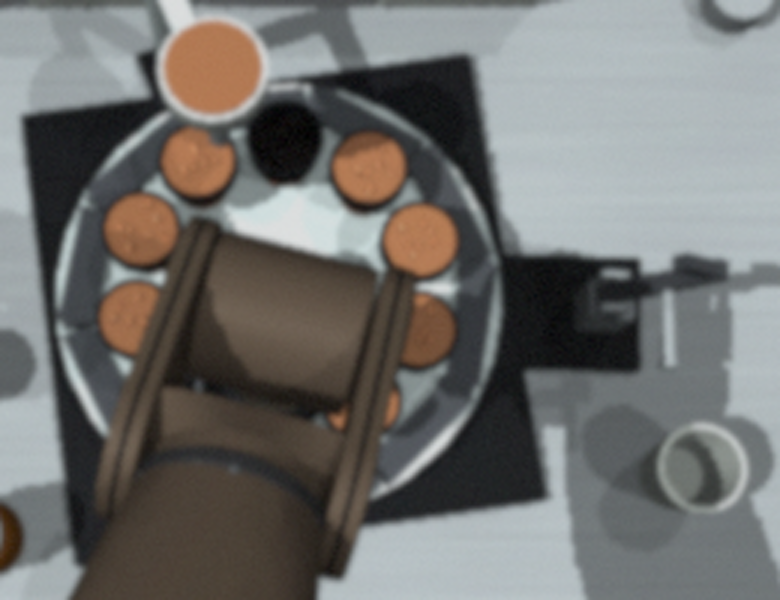

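View pics/w11.png

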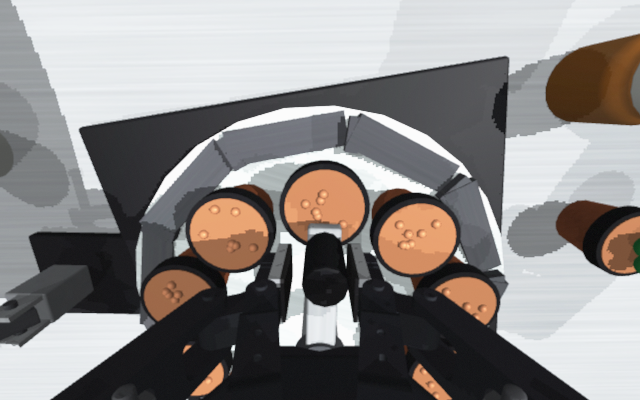

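```bash
cat > miss.py <<'E'
from h import *
import sys
# args: crop px u v of pots
v=list(map(float,sys.argv[1:]))
for u,w in zip(v[::2],v[1::2]):
    X=back('t0',u/3+235,w/3+70,.09)[:2]-C; print(np.round(np.hypot(*X),4),np.degrees(np.arctan2(X[1],X[0])))
E
python3 miss.py 286 143 199 162 369 169 421 240 141 230
```

```text
0.1018 -3.023249490706895
0.1047 33.220425786175326
0.1046 -38.38224482209124
0.1056 -73.78951497298878
0.1053 69.29521584331357
```

Emit:
{"name": "drive_tool", "arguments": {
  "series": [
    [[0.06, -0.09, -0.04], [-2.7, 0.5, -0.1]],
    [[0.01, -0.1, 0], [-3, 0, 0]],
    [[0.01, -0.1, 0], [-3, 0, 0]],
    [[0.01, -0.09, 0], [-3, 0, 0]],
    [[0, 0, 0], [0, 0, 0]]
  ]
}}

```text
time: 10.5
eef_pos: [0.5249, -0.0498, 0.1294]
tcp_rot: [-0.067, 0.703, 0.07, 0.705]
contact_force: [-0.7, -0.1, -0.2]
opening: 0.349
```

```bash
python3 ka.py 1 2; python3 -c "
from h import *
snap('top','t12',(235,70,495,270),3)"
```

```text
tcp ang -170.57 r 0.0858 ftan -0.0
t 10.5 pos [ 0.5249 -0.0498  0.1294] F [-0.7 -0.1 -0.2] op 0.349 q [-0.29  0.09  2.03  0.01  1.02 -2.06]
[[0.03, -0.06, -0.03], [-0.4, 0.2, -0.2]] ,
```

View pics/t12.png

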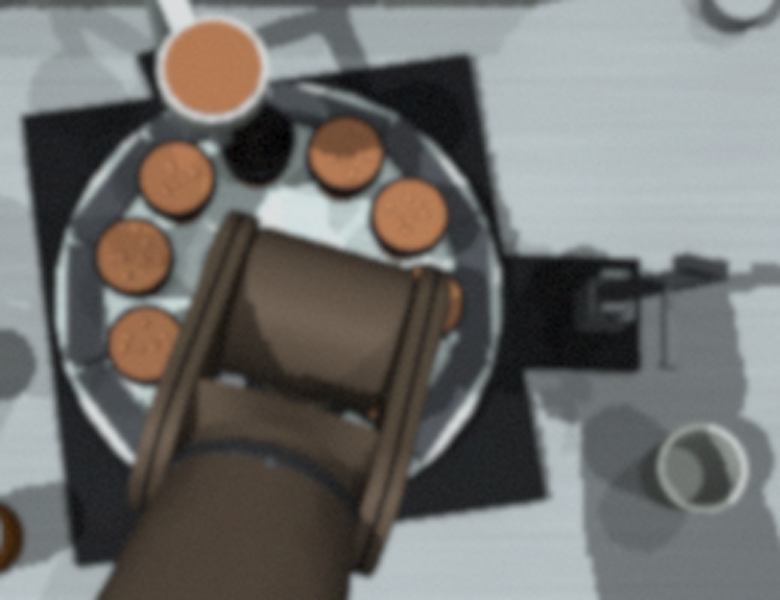

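```bash
python3 miss.py  177 178 346 154 410 216 134 256 148 345
```

```text
0.1052 44.009603200219516
0.1051 -27.50167732903146
0.105 -63.332147397082515
0.1048 80.02203210119877
0.1034 116.58966947159348
```

Emit:
{"name": "drive_tool", "arguments": {
  "series": [
    [[0, -0.09, -0.02], [-2, 0, 0]],
    [[0, 0, 0], [0, 0, 0]]
  ]
}}

```text
time: 10.75
eef_pos: [0.525, -0.0529, 0.1295]
tcp_rot: [-0.077, 0.701, 0.082, 0.704]
contact_force: [0.2, -0.0, 0.1]
opening: 0.35
```

```bash
python3 ka.py 1 2; python3 -c "
from h import *
snap('top','t13',(235,70,495,270),3); snap('scene','s13',(200,140,400,290),4)"
```

```text
tcp ang -168.49 r 0.0863 ftan 0.07
t 10.75 pos [ 0.525  -0.0529  0.1295] F [ 0.2 -0.   0.1] op 0.35 q [-0.3   0.09  2.03  0.01  1.02 -2.1 ]
[[0.03, -0.06, -0.02], [-0.6, 0.3, -0.3]] ,
```

View pics/t13.png

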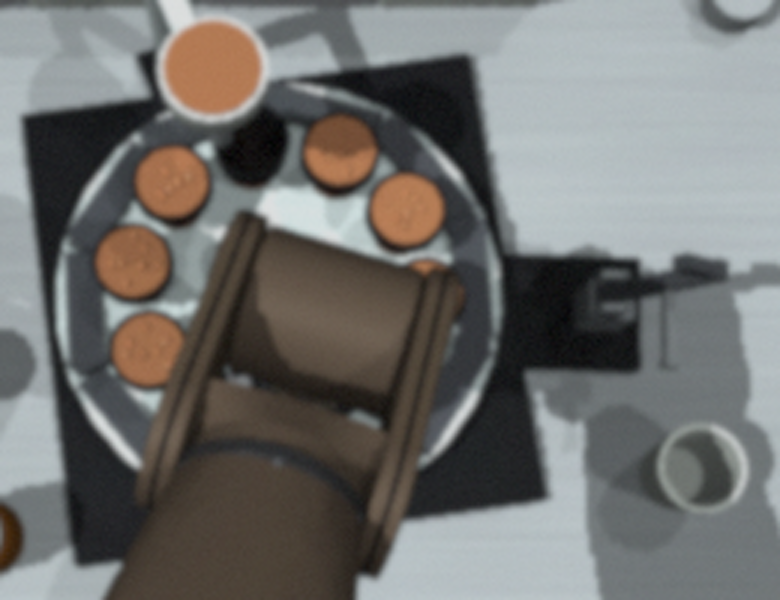

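View pics/s13.png

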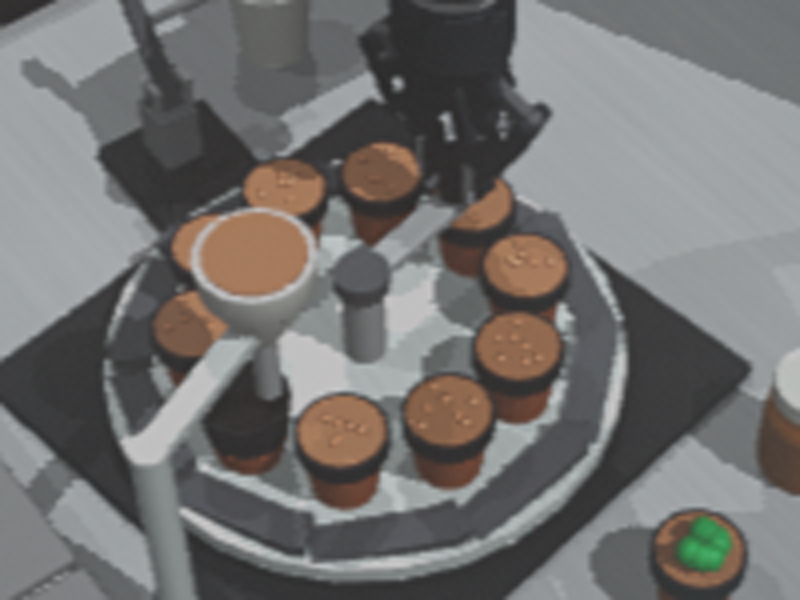

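Emit:
{"name": "drive_tool", "arguments": {
  "series": [
    [[0, 0.05, 0], [0, 0, 0]],
    [[-0.5, 0, 0], [0, 0, 0]],
    [[-0.7, 0, 0], [0, 0, 0]],
    [[-0.6, 0, 0], [0, 0, 0]]
  ]
}}

```text
time: 11.25
eef_pos: [0.5201, -0.0491, 0.2157]
tcp_rot: [-0.074, 0.706, 0.082, 0.7]
contact_force: [0.7, -0.8, -0.7]
opening: 0.346
```

```bash
python3 - <<'E'
from h import *
p,R,s=cur(); A=near(Rpin(12),R); T=pin(2.15,.036)
print(T,[proj('w7',pin(2.15,y)) for y in (.0105,.0555)])
plan([(T-.09*A[:,0],A),(T,A)],step=.04,deg=8,nmax=16)
E
```

```text
[ 0.56511954 -0.30180517  0.11684494] [array([318.77349632, 260.77288467]), array([318.94011012, 206.85149332])]
t 11.25 pos [ 0.5201 -0.0491  0.2157] F [ 0.7 -0.8 -0.7] op 0.346 q [-0.29 -0.02  1.97  0.01  1.21 -2.09]
[[0.02, -0.72, -0.09], [2.1, -1.8, -0.3]] ,
[[0.02, -0.72, -0.06], [2.1, -1.8, -0.3]] ,
[[0.03, -0.72, -0.03], [2.1, -1.8, -0.3]] ,
[[0.03, -0.72, -0.01], [2.1, -1.8, -0.3]] ,
[[0.03, -0.72, 0.02], [2.1, -1.8, -0.3]] ,
[[0.04, -0.72, 0.04], [2.1, -1.8, -0.3]] ,
[[0.04, -0.72, 0.06], [2.1, -1.8, -0.3]] ,
[[0.6, 0.0, -0.0], [0.0, -0.0, -0.0]] ,
[[0.6, -0.0, -0.0], [0.0, -0.0, -0.0]] ,
[[0.6, 0.0, -0.0], [0.0, -0.0, -0.0]] ,
```

Emit:
{"name": "drive_tool", "arguments": {
  "series": [
    [[0, -0.72, -0.09], [2.1, -1.8, -0.3]],
    [[0, -0.72, -0.06], [2.1, -1.8, -0.3]],
    [[0, -0.72, -0.03], [2.1, -1.8, -0.3]],
    [[0, -0.72, -0.01], [2.1, -1.8, -0.3]],
    [[0, -0.72, 0.02], [2.1, -1.8, -0.3]]
  ]
}}

```text
time: 11.75
eef_pos: [0.5427, -0.2301, 0.2241]
tcp_rot: [-0.014, 0.645, 0.012, 0.764]
contact_force: [0.1, 0.3, -0.1]
opening: 0.347
```

```bash
cat > pp.py <<'E'
from h import *
p,R,s=cur(); A=near(Rpin(12),R); T=pin(2.15,.036)
plan([(T-.05*A[:,0],A),(T-.0*A[:,0],A)],step=.03,deg=8,nmax=16)
E
python3 pp.py
```

```text
t 11.75 pos [ 0.5427 -0.2301  0.2241] F [ 0.1  0.3 -0.1] op 0.347 q [-0.61  0.04  1.9   0.11  1.07 -2.27]
[[0.3, -0.36, -0.0], [1.0, -0.6, -0.1]] ,
[[0.3, -0.36, -0.0], [1.0, -0.6, -0.1]] ,
[[0.3, -0.36, 0.0], [1.0, -0.6, -0.1]] ,
[[0.3, -0.36, 0.01], [1.0, -0.6, -0.1]] ,
[[0.5, 0.0, -0.0], [-0.0, 0.0, -0.0]] ,
[[0.5, 0.0, -0.0], [-0.0, 0.0, -0.0]] ,
```

Emit:
{"name": "drive_tool", "arguments": {
  "series": [
    [[0.1, -0.5, 0], [1, -0.6, 0]],
    [[0.1, -0.5, 0], [1, -0.6, 0]],
    [[0.3, -0.36, 0], [1, -0.6, 0]],
    [[0.3, 0, 0], [1, -0.6, 0]],
    [[0, 0, 0], [0, 0, 0]]
  ]
}}

```text
time: 12.25
eef_pos: [0.5512, -0.3059, 0.1852]
tcp_rot: [0.016, 0.627, -0.016, 0.778]
contact_force: [0.1, 0.8, 0.0]
opening: 0.353
```

```bash
python3 pp.py; python3 -c "
from h import *
snap('wrist','w14')"
```

```text
t 12.25 pos [ 0.5512 -0.3059  0.1852] F [0.1 0.8 0. ] op 0.353 q [-0.72  0.15  1.85  0.16  0.98 -2.33]
[[0.39, 0.09, -0.02], [-0.8, 0.3, -0.1]] ,
[[0.5, 0.0, -0.0], [0.0, 0.0, 0.0]] ,
[[0.5, 0.0, -0.0], [0.0, 0.0, 0.0]] ,
```

View pics/w14.png

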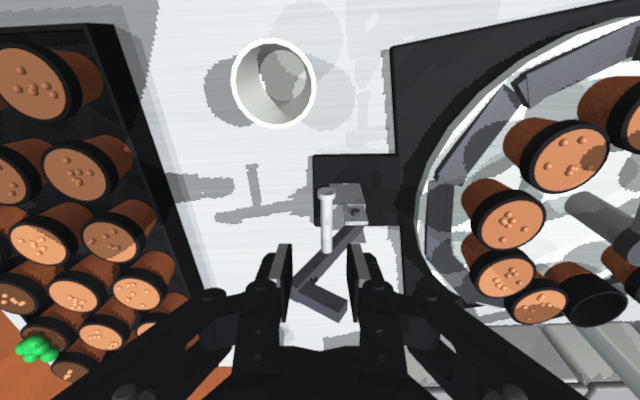

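Emit:
{"name": "drive_tool", "arguments": {
  "series": [
    [[0.3, 0.09, -0.02], [-0.8, 0.3, 0]],
    [[0.4, 0, 0], [0, 0, 0]],
    [[0.4, 0, 0], [0, 0, 0]],
    [[0.15, 0, 0], [0, 0, 0]],
    [[0, 0, 0], [0, 0, 0]]
  ]
}}

```text
time: 12.8
eef_pos: [0.5667, -0.2993, 0.1255]
tcp_rot: [0.006, 0.628, -0.011, 0.778]
contact_force: [0.6, -0.3, -0.3]
opening: 0.35
```

```bash
python3 pp.py; python3 - <<'E'
from h import *
p,R,s=cur(); plan([(pin(2.15,.036),near(Rpin(12),R))],step=.05)
snap('wrist','w15',(200,140,440,320),3)
E
```

```text
t 12.8 pos [ 0.5667 -0.2993  0.1255] F [ 0.6 -0.3 -0.3] op 0.35 q [-0.69  0.24  1.87  0.17  0.87 -2.34]
[[-0.42, -0.03, -0.03], [0.2, 0.1, 0.1]] ,
[[-0.42, -0.03, -0.03], [0.2, 0.1, 0.1]] ,
[[0.5, 0.0, -0.0], [-0.0, 0.0, -0.0]] ,
[[0.5, 0.0, -0.0], [-0.0, 0.0, -0.0]] ,
t 12.8 pos [ 0.5667 -0.2993  0.1255] F [ 0.6 -0.3 -0.3] op 0.35 q [-0.69  0.24  1.87  0.17  0.87 -2.34]
[[0.16, -0.05, -0.07], [0.5, 0.2, 0.2]] ,
```

View pics/w15.png

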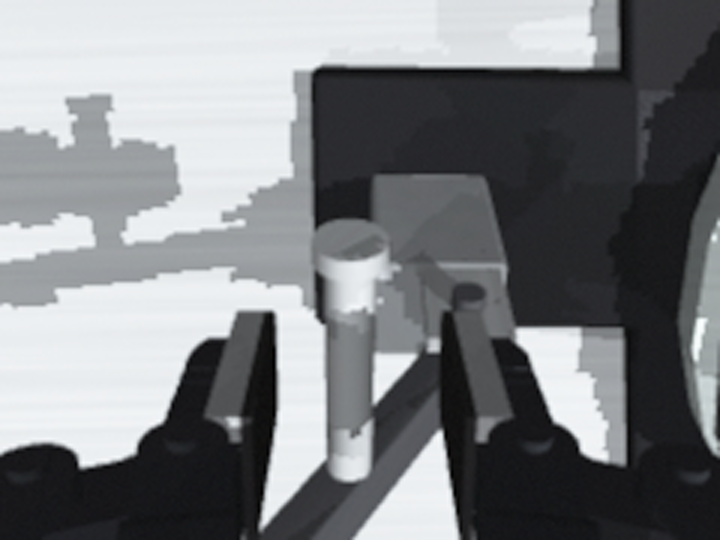

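Emit:
{"name": "drive_tool", "arguments": {
  "series": [
    [[0.14, -0.05, -0.05], [0.4, 0.2, 0.2]],
    [[0, 0, 0], [0, 0, 0]],
    [[0, 0, 0], [0, 0, 0]],
    [[0, 0, 0], [0, 0, 0]],
    [[0, 0, 0], [0, 0, 0]]
  ],
  "grip": -1,
  "newtons": 20
}}

```text
time: 13.35
eef_pos: [0.5661, -0.3009, 0.1192]
tcp_rot: [0.01, 0.628, -0.011, 0.778]
contact_force: [0.9, 0.0, -2.9]
opening: 0.092
```

```bash
cat > arc2.py <<'E'
from h import *
import sys
# absolute: TCP at pin(th)+dz ; current th estimated from angle about hinge
p,R,s=cur(); v=p-H; dz=float(sys.argv[3]); x,z=v@PX,v[2]-dz; th=np.arctan2(z,x); print('th',round(th,3),'r',round(np.hypot(x,z),4),'yp',round(v@PY,4))
end=float(sys.argv[1]); n=int(sys.argv[2]); A=near(Rpin(12),R)
plan([(pin(t,v@PY)+[0,0,dz],A) for t in np.linspace(th,end,n+1)[1:]],step=1,deg=30,nmax=30)
E
python3 arc2.py 1.2 5 0; python3 arc2.py 1.2 5 0.003
```

```text
th 2.109 r 0.0515 yp 0.035
t 13.35 pos [ 0.5661 -0.3009  0.1192] F [ 0.9  0.  -2.9] op 0.092 q [-0.7   0.25  1.87  0.17  0.86 -2.34]
[[-0.05, 0.18, 0.01], [0.0, 0.1, -0.1]] ,
[[-0.05, 0.18, 0.01], [0.0, 0.0, -0.0]] ,
[[-0.01, 0.18, 0.0], [-0.0, 0.0, -0.0]] ,
[[0.02, 0.18, -0.0], [-0.0, 0.0, -0.0]] ,
[[0.05, 0.17, -0.01], [-0.0, 0.0, -0.0]] ,
th 2.141 r 0.049 yp 0.035
t 13.35 pos [ 0.5661 -0.3009  0.1192] F [ 0.9  0.  -2.9] op 0.092 q [-0.7   0.25  1.87  0.17  0.86 -2.34]
[[-0.1, 0.16, 0.02], [0.0, 0.1, -0.1]] ,
[[-0.05, 0.18, 0.01], [0.0, 0.0, -0.0]] ,
[[-0.02, 0.19, 0.0], [-0.0, 0.0, -0.0]] ,
[[0.02, 0.19, -0.0], [-0.0, 0.0, -0.0]] ,
[[0.05, 0.18, -0.01], [-0.0, 0.0, -0.0]] ,
```

Emit:
{"name": "drive_tool", "arguments": {
  "series": [
    [[-0.07, 0.17, 0.01], [0, 0, 0]],
    [[-0.05, 0.18, 0.01], [0, 0, 0]],
    [[-0.01, 0.18, 0], [0, 0, 0]],
    [[0.02, 0.18, 0], [0, 0, 0]],
    [[0.05, 0.17, -0.01], [0, 0, 0]]
  ]
}}

```text
time: 13.85
eef_pos: [0.5679, -0.26, 0.128]
tcp_rot: [0.005, 0.627, -0.016, 0.779]
contact_force: [-3.5, -2.3, 3.2]
opening: 0.095
```

```bash
python3 arc2.py .3 5 0.002
```

```text
th 1.293 r 0.053 yp 0.0345
t 13.85 pos [ 0.5679 -0.26    0.128 ] F [-3.5 -2.3  3.2] op 0.095 q [-0.64  0.2   1.91  0.15  0.85 -2.27]
[[0.13, 0.17, -0.03], [0.2, 0.4, 0.6]] ,
[[0.11, 0.17, -0.02], [0.0, 0.0, 0.0]] ,
[[0.14, 0.14, -0.03], [-0.0, 0.0, -0.0]] ,
[[0.16, 0.11, -0.03], [-0.0, 0.0, -0.0]] ,
[[0.18, 0.08, -0.04], [-0.0, 0.0, -0.0]] ,
```

Emit:
{"name": "drive_tool", "arguments": {
  "series": [
    [[0.11, 0.17, -0.03], [0.2, 0.4, 0.6]],
    [[0.11, 0.17, -0.02], [0, 0, 0]],
    [[0.14, 0.14, -0.03], [0, 0, 0]],
    [[0.16, 0.11, -0.03], [0, 0, 0]],
    [[0.15, 0.06, -0.04], [0, 0, 0]]
  ]
}}

```text
time: 14.35
eef_pos: [0.5693, -0.2244, 0.0916]
tcp_rot: [0.008, 0.629, -0.013, 0.778]
contact_force: [0.7, -8.5, -0.1]
opening: 0.088
```

```bash
python3 arc2.py .0 3 0.002; python3 -c "
from h import *
snap('wrist','w16');snap('top','t16',(235,70,495,270),3)"
```

```text
th 0.284 r 0.0522 yp 0.0343
t 14.35 pos [ 0.5693 -0.2244  0.0916] F [ 0.7 -8.5 -0.1] op 0.088 q [-0.58  0.23  1.96  0.15  0.78 -2.22]
[[0.1, -0.02, -0.02], [0.1, 0.1, 0.2]] ,
[[0.09, 0.01, -0.02], [-0.0, 0.0, -0.0]] ,
[[0.09, 0.0, -0.02], [-0.0, 0.0, -0.0]] ,
```

View pics/w16.png

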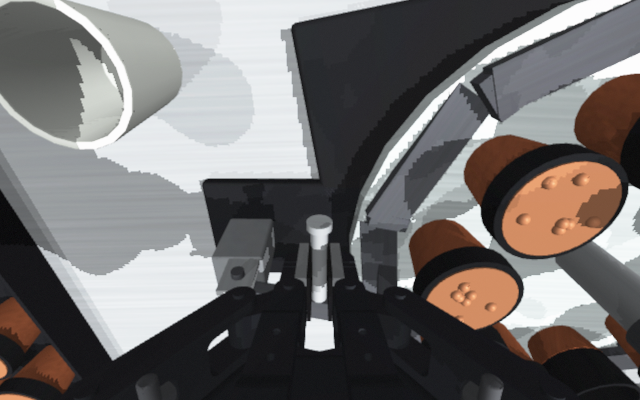

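View pics/t16.png

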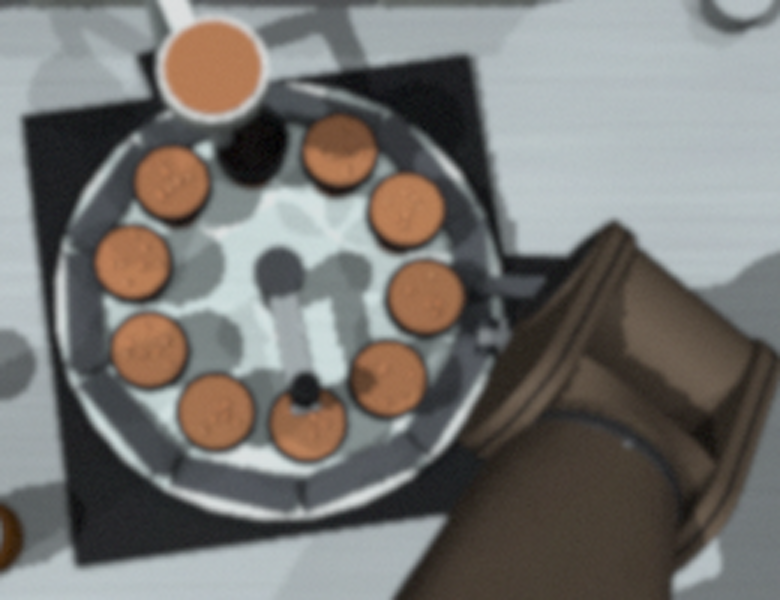

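Emit:
{"name": "drive_tool", "arguments": {
  "series": [
    [[0.08, -0.04, -0.02], [0, 0, 0]],
    [[0.06, 0, -0.01], [0, 0, 0]],
    [[0, 0, 0], [0, 0, 0]]
  ]
}}

```text
time: 14.75
eef_pos: [0.5693, -0.2236, 0.0835]
tcp_rot: [0.011, 0.63, -0.011, 0.777]
contact_force: [-4.4, -1.8, 4.7]
opening: 0.09
```

```bash
python3 arc2.py .0 2 0.002
```

```text
th 0.127 r 0.0513 yp 0.0342
t 14.75 pos [ 0.5693 -0.2236  0.0835] F [-4.4 -1.8  4.7] op 0.09 q [-0.58  0.24  1.96  0.16  0.77 -2.23]
[[0.06, -0.02, -0.01], [0.0, -0.1, -0.2]] ,
[[0.06, 0.0, -0.01], [-0.0, -0.0, -0.0]] ,
```

Emit:
{"name": "drive_tool", "arguments": {
  "series": [
    [[0.04, -0.02, 0], [0, 0, 0]],
    [[0, 0, 0], [0, 0, 0]]
  ]
}}

```text
time: 14.95
eef_pos: [0.5693, -0.2237, 0.0836]
tcp_rot: [0.011, 0.631, -0.009, 0.776]
contact_force: [-1.4, -3.6, -0.6]
opening: 0.092
```

Emit:
{"name": "drive_tool", "arguments": {
  "series": [
    [[0, 0, 0], [0, 0, 0]],
    [[0, 0, 0], [0, 0, 0]],
    [[0, 0, 0], [0, 0, 0]],
    [[0, 0, 0], [0, 0, 0]],
    [[0, 0, 0], [0, 0, 0]]
  ],
  "grip": -0.3
}}

```text
time: 15.45
eef_pos: [0.5688, -0.2212, 0.0804]
tcp_rot: [0.013, 0.632, -0.008, 0.775]
contact_force: [0.4, 0.2, 0.1]
opening: 0.349
```

Emit:
{"name": "drive_tool", "arguments": {
  "series": [
    [[-0.3, 0, 0], [0, 0, 0]],
    [[-0.5, 0, 0], [0, 0, 0]],
    [[-0.5, 0, 0], [0, 0, 0]],
    [[-0.2, 0, 0], [0, 0, 0]]
  ]
}}

```text
time: 15.85
eef_pos: [0.5519, -0.2206, 0.1556]
tcp_rot: [0.014, 0.633, -0.007, 0.774]
contact_force: [0.2, 0.2, 1.3]
opening: 0.352
```

```bash
python3 -c "
from h import *
snap('wrist','w17',(170,80,490,320),2.4);snap('scene','s17',(200,140,400,290),4)
print(cur()[0])
print([proj('w17',pin(t,y)) for t in (0,.13) for y in (.0105,.0555)])"
```

```text
[ 0.55200419 -0.22062409  0.15497996]
[array([313.70854841, 239.99080631]), array([313.31192931, 191.73021967]), array([313.15984102, 244.82253698]), array([312.69558637, 195.77118772])]
```

View pics/w17.png

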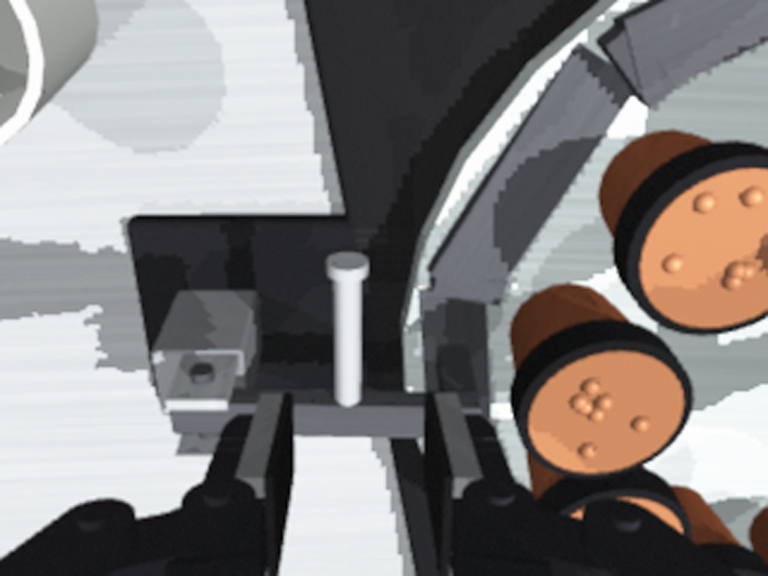

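View pics/s17.png

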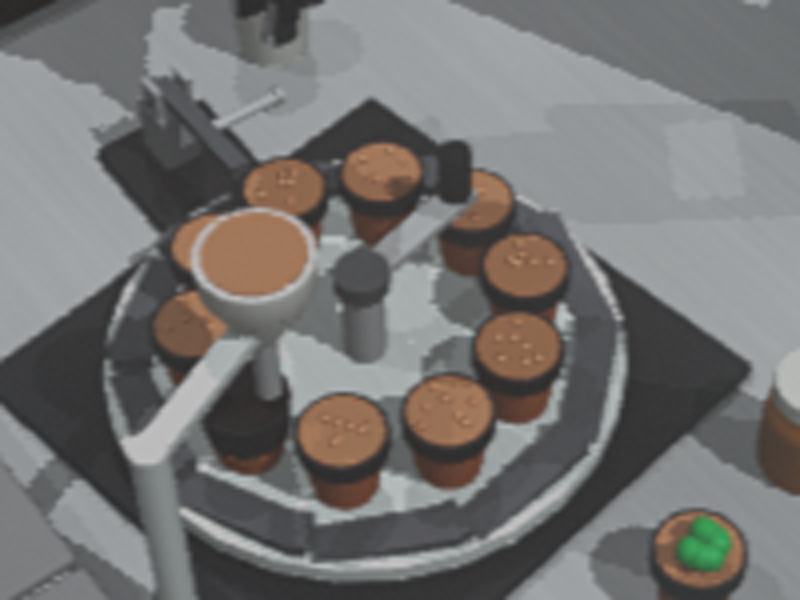

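```bash
python3 miss.py 172 184 340 151 407 210 133 263 149 350; python3 - <<'E'
from h import *
K=back('t16',306/3+235,383/3+70,.15); d=K[:2]-C; print(K,np.hypot(*d),np.degrees(np.arctan2(d[1],d[0])))
p,R,s=cur(); a=190; A=near(Rk(a),R)
plan([(p+[-.02,0.01,.06],near(Rpin(0),R)),(knob(a,z=.19),A)],step=.04,deg=8,nmax=16)
E
```

```text
0.1046 47.10706621264346
0.1053 -24.858460284474376
0.1053 -60.67071280443721
0.1047 82.8406626211418
0.1044 118.5317354056124
[ 0.5267876  -0.05258217  0.15      ] 0.08441770661227833 -168.46398880149434
t 15.95 pos [ 0.552  -0.2206  0.155 ] F [ 0.2 -0.6  1.1] op 0.351 q [-0.6   0.11  1.96  0.15  0.92 -2.22]
[[-0.63, 0.1, -0.08], [0.0, 5.7, -0.4]] ,
[[-0.62, 0.1, -0.14], [0.0, 5.7, -0.4]] ,
[[0.1, 0.64, -0.05], [-2.4, 0.0, -0.0]] ,
[[0.1, 0.64, -0.03], [-2.4, 0.0, -0.0]] ,
[[0.1, 0.64, -0.0], [-2.4, 0.0, -0.0]] ,
[[0.1, 0.64, 0.03], [-2.4, 0.0, -0.0]] ,
[[0.1, 0.64, 0.05], [-2.4, 0.0, -0.0]] ,
```

Emit:
{"name": "drive_tool", "arguments": {
  "series": [
    [[-0.63, 0.1, -0.08], [0, 5.7, -0.4]],
    [[-0.5, 0.1, -0.14], [0, 5.7, -0.4]],
    [[0.05, 0.64, -0.05], [-2.4, 0, 0]],
    [[0.05, 0.64, -0.03], [-2.4, 0, 0]],
    [[0.05, 0.64, 0], [-2.4, 0, 0]]
  ]
}}

```text
time: 16.45
eef_pos: [0.5252, -0.1143, 0.1997]
tcp_rot: [-0.032, 0.711, 0.033, 0.702]
contact_force: [0.1, 0.1, 0.2]
opening: 0.349
```

```bash
cat > kk.py <<'E'
from h import *
import sys
p,R,s=cur(); a=190.7; A=near(Rk(a),R)
plan([(knob(a,z=float(sys.argv[1])),A)],step=.03,deg=8,nmax=16)
E
python3 kk.py .19
```

```text
t 16.45 pos [ 0.5252 -0.1143  0.1997] F [0.1 0.1 0.2] op 0.349 q [-0.4   0.03  1.95 -0.    1.18 -2.06]
[[0.06, 0.42, 0.03], [-1.8, -0.2, -0.1]] ,
[[0.06, 0.41, 0.04], [-1.8, -0.2, -0.1]] ,
[[0.06, 0.41, 0.05], [-1.8, -0.2, -0.1]] ,
```

Emit:
{"name": "drive_tool", "arguments": {
  "series": [
    [[0.03, 0.42, 0.03], [-1.8, -0.2, 0]],
    [[0.03, 0.41, 0.04], [-1.8, -0.2, 0]],
    [[0.03, 0.37, 0.05], [-1.8, -0.2, 0]],
    [[0, 0, 0], [0, 0, 0]]
  ]
}}

```text
time: 16.85
eef_pos: [0.5207, -0.0472, 0.1895]
tcp_rot: [-0.066, 0.707, 0.071, 0.7]
contact_force: [-0.5, -1.3, -1.1]
opening: 0.349
```

```bash
python3 kk.py .128; python3 -c "
from h import *
snap('wrist','w18',(200,140,440,320),3)"
```

```text
t 16.85 pos [ 0.5207 -0.0472  0.1895] F [-0.5 -1.3 -1.1] op 0.349 q [-0.29  0.01  1.99  0.    1.16 -2.05]
[[0.41, -0.04, 0.02], [0.2, -0.2, -0.2]] ,
[[0.41, -0.04, 0.02], [0.2, -0.2, -0.2]] ,
[[0.41, -0.04, 0.02], [0.2, -0.2, -0.2]] ,
```

View pics/w18.png

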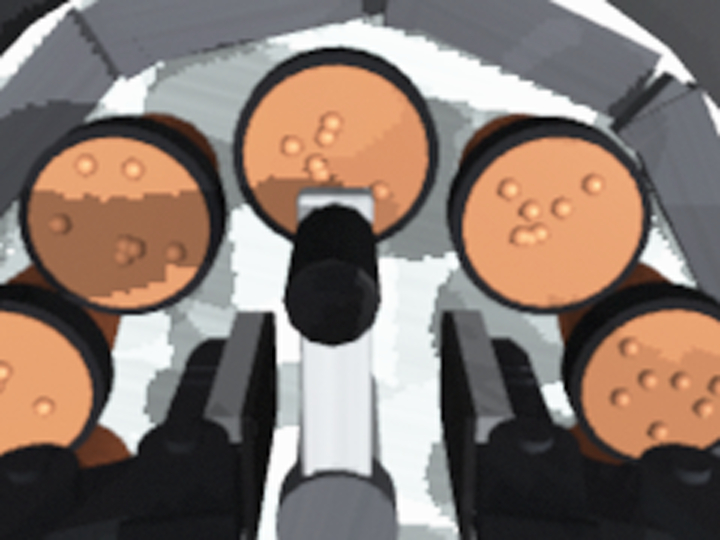

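Emit:
{"name": "drive_tool", "arguments": {
  "series": [
    [[0.2, -0.12, 0.05], [0.5, -0.5, -0.5]],
    [[0.35, 0, 0.01], [0, 0, 0]],
    [[0.35, 0, 0], [0, 0, 0]],
    [[0.3, 0, 0], [0, 0, 0]],
    [[0, 0, 0], [0, 0, 0]]
  ]
}}

```text
time: 17.4
eef_pos: [0.5253, -0.0565, 0.1265]
tcp_rot: [-0.063, 0.705, 0.063, 0.704]
contact_force: [-0.9, 1.5, -1.6]
opening: 0.351
```

```bash
python3 kk.py .128; python3 ka.py 4 2;  python3 -c "
from h import *
snap('wrist','w19',(200,140,440,320),3)"
```

```text
t 17.4 pos [ 0.5253 -0.0565  0.1265] F [-0.9  1.5 -1.6] op 0.351 q [-0.3   0.09  2.03 -0.    1.02 -2.05]
[[-0.03, 0.1, -0.02], [-0.5, -0.1, -0.0]] ,
tcp ang -166.14 r 0.0867 ftan -1.68
t 17.4 pos [ 0.5253 -0.0565  0.1265] F [-0.9  1.5 -1.6] op 0.351 q [-0.3   0.09  2.03 -0.    1.02 -2.05]
[[-0.03, -0.06, -0.01], [-5.6, -0.1, -0.0]] ,
[[0.0, -0.06, 0.0], [-2.0, 0.0, 0.0]] ,
[[0.0, -0.06, 0.0], [-2.0, -0.0, 0.0]] ,
[[0.0, -0.06, 0.0], [-2.0, -0.0, 0.0]] ,
```

View pics/w19.png

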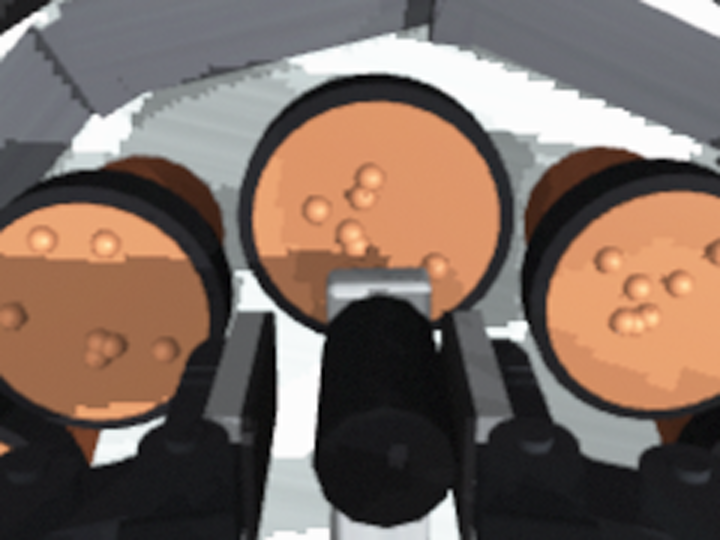

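Emit:
{"name": "drive_tool", "arguments": {
  "series": [
    [[-0.02, -0.06, -0.01], [-4, 0, 0]],
    [[0, -0.06, 0], [-3.5, 0, 0]],
    [[0, -0.05, 0], [-2, 0, 0]],
    [[0, 0, 0], [0, 0, 0]]
  ]
}}

```text
time: 17.85
eef_pos: [0.528, -0.0653, 0.1294]
tcp_rot: [-0.121, 0.696, 0.123, 0.697]
contact_force: [0.1, 0.1, 0.0]
opening: 0.346
```

```bash
python3 ka.py 2 1
```

```text
tcp ang -160.05 r 0.0867 ftan -0.05
t 17.85 pos [ 0.528  -0.0653  0.1294] F [0.1 0.1 0. ] op 0.346 q [-0.32  0.1   2.02  0.    1.03 -2.24]
[[0.03, -0.03, -0.01], [-1.1, 0.1, -0.2]] ,
[[-0.0, -0.03, 0.0], [-1.0, -0.0, 0.0]] ,
```

Emit:
{"name": "drive_tool", "arguments": {
  "series": [
    [[0.01, -0.02, -0.01], [-1, 0, 0]],
    [[0, -0.02, 0], [-0.7, 0, 0]],
    [[0, -0.02, 0], [-0.7, 0, 0]]
  ]
}}

```text
time: 18.15
eef_pos: [0.529, -0.0681, 0.1297]
tcp_rot: [-0.135, 0.693, 0.138, 0.695]
contact_force: [0.7, 1.7, -1.6]
opening: 0.349
```

Emit:
{"name": "drive_tool", "arguments": {
  "series": [
    [[0, -0.02, 0], [-0.7, 0, 0]],
    [[0, -0.02, 0], [-0.7, 0, 0]]
  ]
}}

```text
time: 18.35
eef_pos: [0.5298, -0.0695, 0.1297]
tcp_rot: [-0.143, 0.691, 0.148, 0.693]
contact_force: [-0.5, 5.7, 0.7]
opening: 0.353
```

```bash
python3 ka.py 1 .5
```

```text
tcp ang -157.01 r 0.0866 ftan -5.44
t 18.35 pos [ 0.5298 -0.0695  0.1297] F [-0.5  5.7  0.7] op 0.353 q [-0.32  0.1   2.01  0.01  1.03 -2.31]
[[0.03, -0.02, -0.01], [0.3, 0.3, -0.3]] ,
```

Emit:
{"name": "drive_tool", "arguments": {
  "series": [
    [[0, -0.01, 0], [0, 0, 0]]
  ]
}}

```text
time: 18.45
eef_pos: [0.5298, -0.0695, 0.1296]
tcp_rot: [-0.143, 0.691, 0.148, 0.693]
contact_force: [-0.2, 4.4, 0.1]
opening: 0.349
```

Emit:
{"name": "drive_tool", "arguments": {
  "series": [
    [[0, -0.01, 0], [0, 0, 0]]
  ]
}}

```text
time: 18.55
eef_pos: [0.5297, -0.0695, 0.1296]
tcp_rot: [-0.143, 0.691, 0.149, 0.693]
contact_force: [-1.1, 4.9, 0.7]
opening: 0.347
```

```bash
python3 ka.py 1 .5
```

```text
tcp ang -157.04 r 0.0866 ftan -4.93
t 18.55 pos [ 0.5297 -0.0695  0.1296] F [-1.1  4.9  0.7] op 0.347 q [-0.32  0.1   2.01  0.01  1.03 -2.32]
[[0.03, -0.02, -0.01], [0.3, 0.2, -0.5]] ,
```

```bash
python3 -c "
from h import *
snap('top','t20',(235,70,495,270),3); snap('wrist','w20')"
```

```text
(no output)
```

View pics/t20.png

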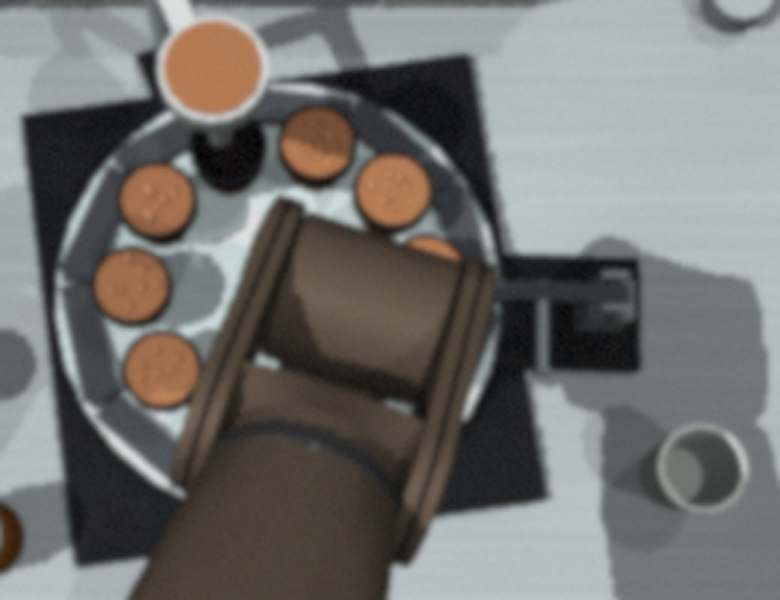

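View pics/w20.png

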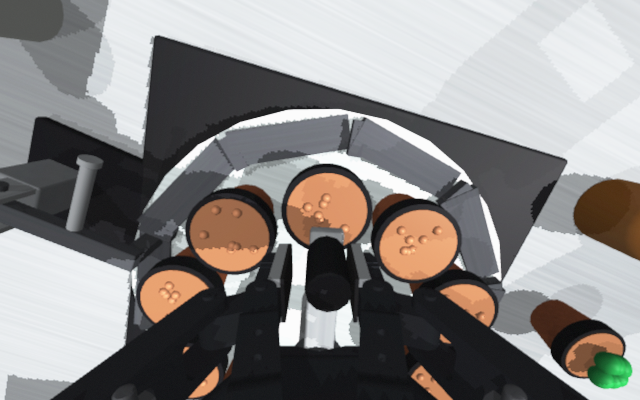

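```bash
python3 miss.py 158 201 318 144 394 190 132 286 162 370
python3 - <<'E'
from h import *
im=load('w20')['img'][120:300,80:240]; cv2.imwrite('pics/w20c.png',cv2.resize(im,None,fx=3.3,fy=3.3,interpolation=cv2.INTER_CUBIC))
print(cur()[2]['contact_force'])
E
```

```text
0.1045 55.90093926616232
0.1047 -15.756660496999386
0.106 -51.248485576100265
0.1044 92.03140378206777
0.1045 127.90562793895083
[-0.10622866  4.8403153  -0.57713449]
```

View pics/w20c.png

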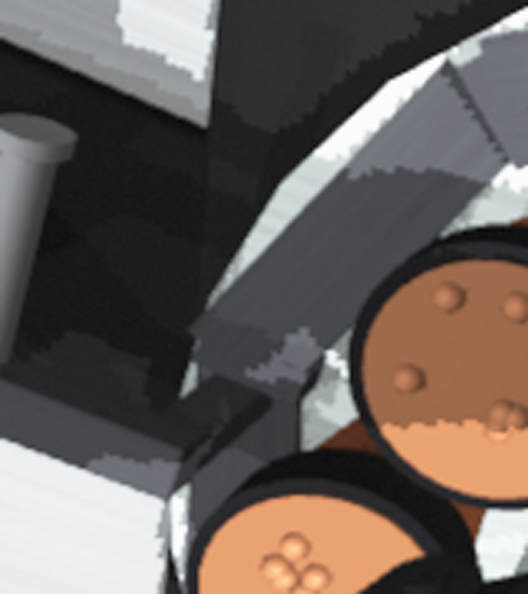

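Emit:
{"name": "drive_tool", "arguments": {
  "series": [
    [[0, -0.02, 0], [0, 0, 0]]
  ]
}}

```text
time: 18.75
eef_pos: [0.5298, -0.0695, 0.1296]
tcp_rot: [-0.142, 0.691, 0.149, 0.692]
contact_force: [-2.3, 6.6, 2.2]
opening: 0.348
```

Emit:
{"name": "drive_tool", "arguments": {
  "series": [
    [[0, -0.02, 0], [0, 0, 0]],
    [[0, -0.02, 0], [0, 0, 0]]
  ]
}}

```text
time: 18.95
eef_pos: [0.5297, -0.0695, 0.1295]
tcp_rot: [-0.14, 0.692, 0.151, 0.692]
contact_force: [-2.1, 6.4, 0.8]
opening: 0.351
```

```bash
python3 ka.py 1 .5
```

```text
tcp ang -157.06 r 0.0866 ftan -6.71
t 18.95 pos [ 0.5297 -0.0695  0.1295] F [-2.1  6.4  0.8] op 0.351 q [-0.33  0.1   2.01  0.02  1.04 -2.32]
[[0.03, -0.02, -0.01], [0.3, 0.2, -0.9]] ,
```

Emit:
{"name": "drive_tool", "arguments": {
  "series": [
    [[0, -0.035, 0], [0, 0, 0]]
  ]
}}

```text
time: 19.05
eef_pos: [0.5297, -0.0695, 0.1294]
tcp_rot: [-0.138, 0.693, 0.152, 0.691]
contact_force: [-2.5, 9.6, 2.6]
opening: 0.353
```

Emit:
{"name": "drive_tool", "arguments": {
  "series": [
    [[0, -0.038, 0], [0, 0, 0]],
    [[0, -0.038, 0], [0, 0, 0]]
  ]
}}

```text
time: 19.25
eef_pos: [0.5296, -0.0694, 0.1292]
tcp_rot: [-0.135, 0.694, 0.155, 0.69]
contact_force: [-3.0, 10.1, 2.4]
opening: 0.351
```

```bash
python3 ka.py 1 .5
```

```text
tcp ang -157.15 r 0.0867 ftan -10.43
t 19.25 pos [ 0.5296 -0.0694  0.1292] F [-3.  10.1  2.4] op 0.351 q [-0.33  0.11  2.    0.03  1.05 -2.33]
[[0.02, -0.02, -0.01], [0.3, 0.0, -1.7]] ,
```

Emit:
{"name": "drive_tool", "arguments": {
  "series": [
    [[0, -0.038, 0], [0, 0, -0.3]],
    [[0, -0.038, 0], [0, 0, -0.3]]
  ]
}}

```text
time: 19.45
eef_pos: [0.5296, -0.0694, 0.1292]
tcp_rot: [-0.135, 0.695, 0.155, 0.69]
contact_force: [-3.3, 9.4, 2.3]
opening: 0.354
```

Emit:
{"name": "drive_tool", "arguments": {
  "series": [
    [[0, -0.038, 0], [0, 0, -0.3]],
    [[0, -0.038, 0], [0, 0, -0.3]],
    [[0, -0.038, 0], [0, 0, -0.3]],
    [[0, -0.038, 0], [0, 0, -0.3]],
    [[0, -0.038, 0], [0, 0, -0.3]]
  ]
}}

```text
time: 19.95
eef_pos: [0.5295, -0.0695, 0.1293]
tcp_rot: [-0.136, 0.696, 0.152, 0.688]
contact_force: [-2.4, 8.7, 3.9]
opening: 0.355
```

```bash
python3 ka.py 1 .5
```

```text
tcp ang -157.08 r 0.0868 ftan -8.92
t 19.95 pos [ 0.5295 -0.0695  0.1293] F [-2.4  8.7  3.9] op 0.355 q [-0.33  0.11  2.    0.02  1.05 -2.32]
[[0.03, -0.02, -0.01], [0.1, -0.3, -1.4]] ,
```

Emit:
{"name": "drive_tool", "arguments": {
  "series": [
    [[0, -0.046, 0], [0, 0, -0.2]],
    [[0, -0.046, 0], [0, 0, -0.2]],
    [[0, -0.046, 0], [0, 0, -0.2]]
  ]
}}

```text
time: 20.25
eef_pos: [0.5294, -0.0695, 0.1292]
tcp_rot: [-0.134, 0.697, 0.154, 0.687]
contact_force: [-3.1, 9.8, 4.0]
opening: 0.352
```

Emit:
{"name": "drive_tool", "arguments": {
  "series": [
    [[0, -0.046, 0], [0, 0, -0.2]],
    [[0, -0.046, 0], [0, 0, -0.2]],
    [[0, -0.046, 0], [0, 0, -0.2]],
    [[0, -0.046, 0], [0, 0, -0.2]],
    [[0, -0.046, 0], [0, 0, -0.2]]
  ]
}}

```text
time: 20.75
eef_pos: [0.5293, -0.0694, 0.1291]
tcp_rot: [-0.13, 0.7, 0.157, 0.685]
contact_force: [-3.0, 9.4, 3.4]
opening: 0.351
```

Emit:
{"name": "drive_tool", "arguments": {
  "series": [
    [[0, -0.046, 0], [0, 0, -0.2]],
    [[0, -0.046, 0], [0, 0, -0.2]],
    [[0, -0.046, 0], [0, 0, -0.2]],
    [[0, -0.046, 0], [0, 0, -0.2]],
    [[0, -0.046, 0], [0, 0, -0.2]]
  ]
}}

```text
time: 21.25
eef_pos: [0.5291, -0.0692, 0.1289]
tcp_rot: [-0.126, 0.702, 0.16, 0.682]
contact_force: [-2.9, 9.5, 2.7]
opening: 0.349
```

Emit:
{"name": "drive_tool", "arguments": {
  "series": [
    [[0, -0.046, 0], [0, 0, -0.2]],
    [[0, -0.046, 0], [0, 0, -0.2]],
    [[0, -0.046, 0], [0, 0, -0.2]]
  ]
}}

```text
time: 21.55
eef_pos: [0.529, -0.0692, 0.1288]
tcp_rot: [-0.124, 0.704, 0.162, 0.68]
contact_force: [-2.7, 8.6, 3.7]
opening: 0.35
```

```bash
python3 ka.py 1 .5
```

```text
tcp ang -157.43 r 0.0872 ftan -8.99
t 21.55 pos [ 0.529  -0.0692  0.1288] F [-2.7  8.6  3.7] op 0.35 q [-0.33  0.13  1.99  0.03  1.08 -2.33]
[[0.02, -0.02, -0.0], [0.2, -1.3, -3.4]] ,
```

Emit:
{"name": "drive_tool", "arguments": {
  "series": [
    [[0, 0.02, 0], [0, -0.6, -1.7]],
    [[0, 0, 0], [0, -0.6, -1.7]],
    [[0, 0, 0], [0, 0, 0]]
  ]
}}

```text
time: 21.85
eef_pos: [0.5293, -0.0697, 0.1296]
tcp_rot: [-0.146, 0.692, 0.141, 0.693]
contact_force: [-0.5, 2.3, -1.8]
opening: 0.349
```

```bash
python3 ka.py 1 .5
```

```text
tcp ang -157.05 r 0.0871 ftan -2.31
t 21.85 pos [ 0.5293 -0.0697  0.1296] F [-0.5  2.3 -1.8] op 0.349 q [-0.32  0.1   2.02 -0.01  1.02 -2.29]
[[0.03, -0.01, -0.0], [-0.0, 0.0, 0.5]] ,
```

Oriented square again and in light contact; now one clean, steadier press.

Emit:
{"name": "drive_tool", "arguments": {
  "series": [
    [[0, -0.03, 0], [0, 0, 0]],
    [[0, -0.045, 0], [0, 0, 0]]
  ]
}}

```text
time: 22.05
eef_pos: [0.5293, -0.0699, 0.1294]
tcp_rot: [-0.142, 0.693, 0.143, 0.692]
contact_force: [-3.4, 10.8, 3.3]
opening: 0.349
```

Emit:
{"name": "drive_tool", "arguments": {
  "series": [
    [[0, -0.05, 0], [0, 0, -0.2]],
    [[0, -0.05, 0], [0, 0, -0.2]]
  ]
}}

```text
time: 22.25
eef_pos: [0.5292, -0.0699, 0.1292]
tcp_rot: [-0.139, 0.694, 0.145, 0.691]
contact_force: [-3.0, 9.6, 3.0]
opening: 0.353
```

Emit:
{"name": "drive_tool", "arguments": {
  "series": [
    [[0, -0.058, 0], [0, 0, -0.1]],
    [[0, -0.058, 0], [0, 0, -0.1]]
  ]
}}

```text
time: 22.45
eef_pos: [0.5291, -0.0698, 0.129]
tcp_rot: [-0.134, 0.696, 0.148, 0.69]
contact_force: [-4.4, 11.3, 4.1]
opening: 0.351
```

Emit:
{"name": "drive_tool", "arguments": {
  "series": [
    [[0, -0.06, 0], [0, 0, -0.1]],
    [[0, -0.06, 0], [0, 0, -0.1]],
    [[0, -0.06, 0], [0, 0, -0.1]]
  ]
}}

```text
time: 22.75
eef_pos: [0.5289, -0.0696, 0.1288]
tcp_rot: [-0.126, 0.699, 0.154, 0.687]
contact_force: [-4.2, 10.7, 4.4]
opening: 0.351
```

Emit:
{"name": "drive_tool", "arguments": {
  "series": [
    [[0, -0.06, 0], [0, 0, -0.1]],
    [[0, -0.06, 0], [0, 0, -0.1]],
    [[0, -0.06, 0], [0, 0, -0.1]],
    [[0, -0.06, 0], [0, 0, -0.1]],
    [[0, -0.06, 0], [0, 0, -0.1]]
  ]
}}

```text
time: 23.25
eef_pos: [0.5285, -0.0691, 0.1282]
tcp_rot: [-0.113, 0.703, 0.164, 0.682]
contact_force: [-4.6, 10.3, 4.8]
opening: 0.349
```

Emit:
{"name": "drive_tool", "arguments": {
  "series": [
    [[0, -0.06, 0], [0, 0, -0.1]],
    [[0, -0.06, 0], [0, 0, -0.1]],
    [[0, -0.06, 0], [0, 0, -0.1]],
    [[0, -0.06, 0], [0, 0, -0.1]],
    [[0, -0.06, 0], [0, 0, -0.1]]
  ]
}}

```text
time: 23.75
eef_pos: [0.528, -0.0685, 0.1278]
tcp_rot: [-0.101, 0.708, 0.175, 0.677]
contact_force: [-4.6, 10.1, 5.9]
opening: 0.35
```

```bash
python3 ka.py 1 .5
```

```text
tcp ang -158.05 r 0.0878 ftan -11.07
t 23.75 pos [ 0.528  -0.0685  0.1278] F [-4.6 10.1  5.9] op 0.35 q [-0.35  0.14  1.97  0.07  1.12 -2.35]
[[-0.01, -0.01, 0.01], [0.0, -1.3, -6.4]] ,
```

Emit:
{"name": "drive_tool", "arguments": {
  "series": [
    [[0, 0.04, 0], [0, 0, 0]],
    [[0, 0.03, 0], [0, -0.5, -3]],
    [[0, 0, 0], [0, -0.5, -3]],
    [[0, 0, 0], [0, 0, 0]]
  ]
}}

```text
time: 24.15
eef_pos: [0.5284, -0.0681, 0.1291]
tcp_rot: [-0.139, 0.694, 0.137, 0.693]
contact_force: [-0.5, 1.0, -0.5]
opening: 0.348
```

```bash
python3 ka.py 1 .5;python3 -c "
from h import *
snap('wrist','w21',(200,140,440,320),3)"
```

```text
tcp ang -158.26 r 0.0874 ftan -1.13
t 24.15 pos [ 0.5284 -0.0681  0.1291] F [-0.5  1.  -0.5] op 0.348 q [-0.32  0.1   2.02 -0.01  1.03 -2.28]
[[0.02, -0.02, 0.0], [0.3, -0.2, 0.2]] ,
```

View pics/w21.png

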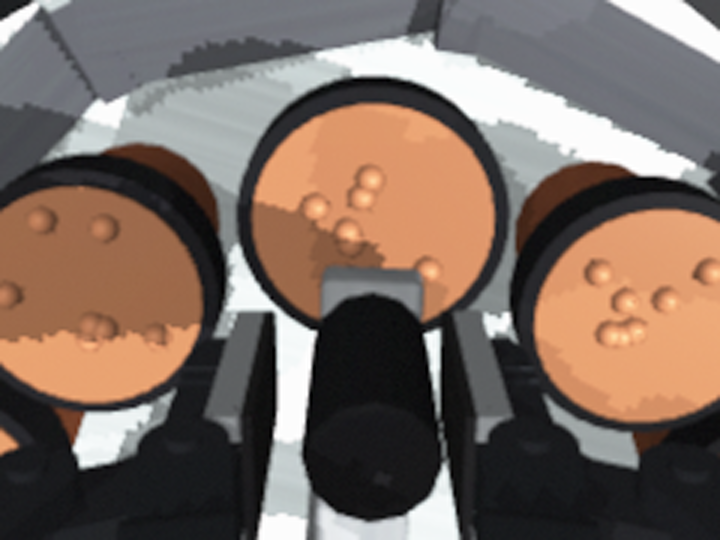

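Centre a bit more (+y), then lift clear.

Emit:
{"name": "drive_tool", "arguments": {
  "series": [
    [[0, 0.03, 0], [0, 0, 0]],
    [[-0.2, 0, 0], [0, 0, 0]],
    [[-0.5, 0, 0], [0, 0, 0]],
    [[-0.7, 0, 0], [0, 0, 0]],
    [[-0.7, 0, 0], [0, 0, 0]]
  ]
}}

```text
time: 24.7
eef_pos: [0.5259, -0.068, 0.2329]
tcp_rot: [-0.136, 0.698, 0.138, 0.689]
contact_force: [-0.0, -0.8, 0.8]
opening: 0.352
```

Emit:
{"name": "drive_tool", "arguments": {
  "series": [
    [[-0.5, 0.3, -0.5], [0, 0, 0]],
    [[-0.3, 0.5, -0.5], [0, 0, 0]],
    [[0, 0.3, -0.3], [0, 0, 0]],
    [[0, 0, 0], [0, 0, 0]]
  ]
}}

```text
time: 25.1
eef_pos: [0.4475, -0.0441, 0.287]
tcp_rot: [-0.138, 0.693, 0.135, 0.695]
contact_force: [0.8, -0.4, -1.2]
opening: 0.349
```

```bash
python3 -c "
from h import *
print(cur()[0])
snap('top','t22',(235,70,495,270),3);snap('scene','s22',(200,140,400,290),4)
im=cv2.imread('pics/s22.png');print(im.shape)"
```

```text
[ 0.44748808 -0.04411768  0.28696275]
(600, 800, 3)
```

View pics/t22.png

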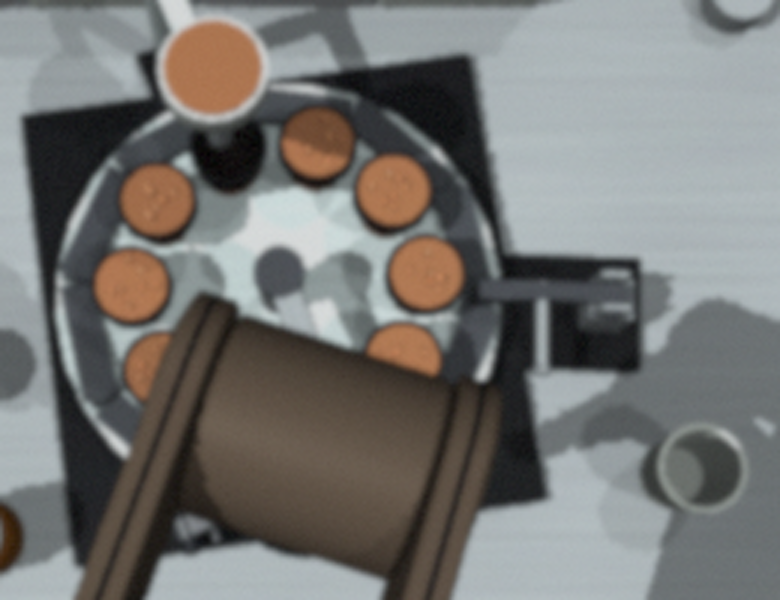

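View pics/s22.png

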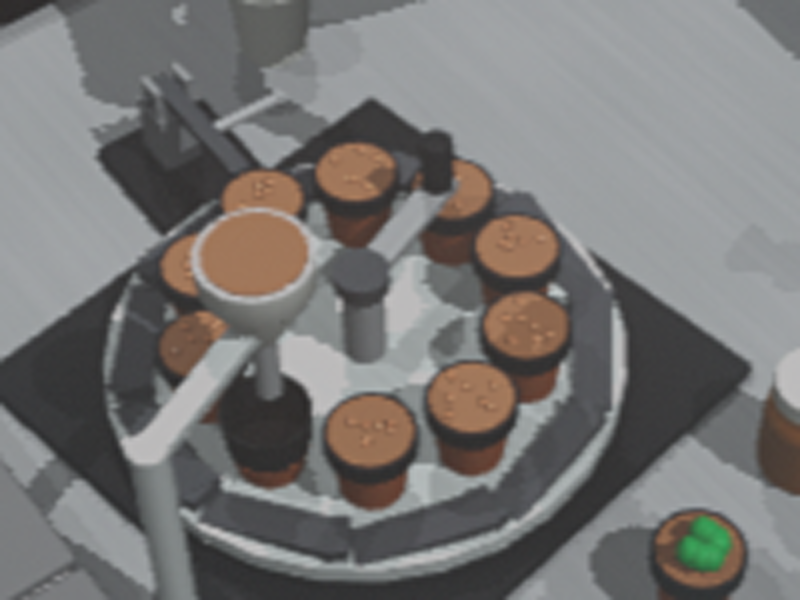

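```bash
python3 -c "
from h import *
print(ctrl.sign_off()); print(ctrl.get_state()['time'])"
```

```text
the job is handed in; nothing more can be done
None
the job is handed in; nothing more can be done
```

The pawl is back down in its notch, the empty pot is back at the spout, and the crank press showed that the pawl holds. I handed the job in at about 25 s.

**What I did:**
- I pinched the pawl's side pin, swung the pawl over and left it lying back on its stop.
- I turned the wheel about 65° counter-clockwise by the crank, which left the pot about 13° short of the spout, and put the pawl down there.
- I turned the wheel on slowly until the tooth met the pawl, then pressed at the knob. The readings were about 9–10 N for roughly 2 s, then about 10–12 N for roughly 1.5 s. The wheel did not give.
- I eased off, opened up the gap round the knob and lifted clear.

**Last checks:**
- **Wheel:** in the last top picture it stands just where it did under load, with the pawl down.
- **Robot:** it is touching nothing.
- **Jar, cup and seedling:** I never touched them. The last crops show the jar and cup only in part, and they stand where they were.
- **Forces:** the highest push I read at the knob was about 12 N. The readings are only at the end of each move, so brief peaks in between are not seen.

**One check that disagreed:** my picture measurements put the pot at about 20° and the spout at about 24°. That 4° gap is slightly more than the 3° allowed. The spout angle is only good to 1–2°, so I trusted the felt stop on the tooth.

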